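Lock the culture dishes into the two-lane carrier

ROBOT

A 6-joint arm with a two-finger parallel gripper is mounted at the origin on a cart in front of the work surface, level with it; the furniture and walls round the work are solid. World frame = base frame: x ahead of the robot, y to its left, z up, the work surface at z = 0. Lengths are in m, angles in rad, forces in N, time in s.
With the tool pointing down it reaches from about 0.325 to 0.925 m from the base axis. Payload 3.1 kg.
Tool frame: the origin (TCP) lies between the finger pads; the fingertips stand 19 mm ahead of it and the grasp point (between the pads) is the TCP (arm.tips_ahead is the distance from the TCP to the fingertips, in m); y points along the fingers, z is the direction in which the jaws open and shut, and the axes are right-handed (so a half turn about y gives the same grasp; the last joint's range is limited). The gripper opens to 85 mm and grips with 20 to 120 N. Pads are 22 mm wide; open, the fingers measure 114 mm over their backs; the gripper's body (76 mm by 85 mm) begins 54 mm behind the grasp point. The pads swing forward as they close: fully open they stand 13 mm farther back than shut.
Start: joints at [-1.396, 0.217, 1.613, -0, 1.311, -0.112], TCP at [0.177, -0.599, 0.25] pointing down, gripper open.
Joint ranges: [-2.75, 2.75], [-0.78, 2.1], [0.31, 2.55], [-1.13, 4.27], [0.13, 2.63], [-2.58, 2.58]. Speed limits (rad/s): [2.79, 2.79, 3.14, 3.14, 3.14, 3.14].

INTERFACE

Orientations are given as a unit quaternion [w, x, y, z].
In Python, from cell import arm gives the robot as it stands.
- The arm moves only by the tool send_rows, never from a script. Its argument "increments" is a list of rows, each a list of 2 entries, a list of its own where there are three numbers: the shift along the world's x, y, z in m, then the turn, a rotation vector about the world's x, y, z in rad. A call has exactly 10 rows; each row shifts and turns the pose as measured when the row begins; what a row does not reach is not made up. A row lasts 1/8 s, in which the tool goes at most 62.5 mm and 10.7 degrees, less where a joint would pass 70% of its speed; a pose out of reach is approached as far as the arm can. A call with a gripper value outside its range is refused whole. "gripper" is the closure, from -1 (fully open) to 1 (shut), set as the call begins (left out, the last holds). The fingers move at their own pace and stop on an object; "squeeze" is the grip in N (left out, the last holds). Time passes only in rows, so rows that do not move let the fingers close, or fill a call up. It gives the time, the measured TCP pose, the force and the opening at its end, in the units of the state.
- arm.read_state(): the state, without advancing time (a new reading comes with each control period).
- arm.capture(name): name is "scene" or "top" or "wrist"; returns a dict with "frame" (400x640x3 uint8, red, green, blue), "vertical_fov" (degrees; the focal length in pixels is half the picture's height over the tangent of half this angle, whatever the lens; pixels are square), "cx", "cy" (the principal point, pixels), "pose" (4x4, takes a point from camera to world coordinates). Camera axes: x right, y down, z forward; pixel columns grow to the right and rows downward; lengths in m; the calibration is good to about 2 mm. A picture is of the moment at which its call begins. There is no depth.
- arm.finish_job(): hands the job in, once; it reports no verdict.
The state is a dict: "time": time; "qpos": joint angles; "qd": joint speeds; "joint_efforts": joint torques, N m; "tool_pos": TCP position; "orientation": TCP orientation; "ft_force": force on the tool from outside, world axes, zero at the start; "ft_torque": the same for the moment, N m; "grip_width": finger opening in m.
Only numpy, scipy, OpenCV 4.12 (cv2) and the standard library are available. Lean on these libraries where they do the work, as an engineer would, in place of code of your own. Each camera call takes 0.05 s, during which the arm holds its last target.

TASK

Load the carrier: slide every coloured dish, lid up, under the retaining lips of the lane of its own colour, in from the open end until it is completely past the gate slot. When all the dishes are in, press the red sprung lever down until it catches and stays down, so that the gate stands up behind them, and leave the other things on the bench alone.

Things in the scene. Friction and masses are not known exactly. Their poses are not given: they have to be found in the camera images.
- carrier: fixed two-lane dish carrier, 235 x 158 mm without the lever. Origin on the worktop; x runs from the open loading end (apron, nearest the robot) to the end stop, y left, z up. Level floor 16 mm above the worktop from x = -130 to the end stop's face at x = +91 mm. Lane centre lines: blue y = +38, yellow y = -38 mm; 66 mm wide, walls 21 mm high from x = -50 mm to the stop, outer walls flared to x = -72 mm
- blue_spot (a point): centre of the blue ring on the floor of the open apron, before the mouth of the blue lane (carrier x = -100 mm); no walls or lips here, free above
- yellow_spot (a point): the same for the yellow lane, yellow ring
- blue_home (a point): on the floor, under the centre of a dish that touches the end stop of the blue lane (carrier x = +61 mm). From x = -39 mm to the stop lips overhang both walls: underside 21 mm above the floor, 4 mm thick, top 41 mm above the worktop; a slot 44 mm wide stays open along the lane's middle, through which fingers can reach. So dishes only slide in along x from the apron
- yellow_home (a point): the same for the yellow lane. A lane holds two dishes past the gate slot, with 8 mm to spare: the second one's centre is then at about carrier x = +1 mm
- gate_slot (a point): middle of the 6 mm wide gate slot that crosses the floor of both lanes at their mouths (carrier x = -43 to -37 mm). The steel gate lies sunk in it and rises to 12 mm above the floor as the lever goes down; it cannot rise under a dish that lies over it
- lever_pad (a point): middle of the top of the red lever pad (48 mm long, 32 mm wide) on the carrier's right. The lever is hinged about the carrier's y at carrier (50, -104, 45) mm, arm pointing to -x, pad middle 88 mm from the hinge: about 95 mm above the worktop when up, 54 mm when down
- lever (a joint): angle of the red lever: 0 = up (sprung), 0.5 rad = fully down. Let go before 0.40 rad it springs up; past 0.40 rad it is drawn down by its detent and stays at 0.5. Pushing down on the pad takes up to about 13 N; lifting it firmly by the pad frees it
- blue_dish_a: closed round dish with a blue lid, opaque, 60 mm in diameter, 16 mm high, about 60 g, rigid, lid does not come off; belongs in the blue (left) lane. Origin: centre of its underside, z up through the lid. May be absent (None)
- blue_dish_b: closed round dish with a blue lid, opaque, 60 mm in diameter, 16 mm high, about 60 g, rigid, lid does not come off; belongs in the blue (left) lane. Origin: centre of its underside, z up through the lid. May be absent (None)
- yellow_dish_a: closed round dish with a yellow lid, opaque, 60 mm in diameter, 16 mm high, about 60 g, rigid, lid does not come off; belongs in the yellow (right) lane. Origin: centre of its underside, z up through the lid. May be absent (None)
- yellow_dish_b: closed round dish with a yellow lid, opaque, 60 mm in diameter, 16 mm high, about 60 g, rigid, lid does not come off; belongs in the yellow (right) lane. Origin: centre of its underside, z up through the lid. May be absent (None)
- stain_jar: white jar with a purple mark, 60 mm in diameter, 76 mm high; bystander, leave it. Origin: centre of its underside
- clear_dish: clear unmarked dish, 57 mm in diameter, 14 mm high; bystander, leave it. Origin: centre of its underside
- tissue_grinder: glass tube on a red-brown rubber stopper, 41 mm in diameter, 95 mm high; bystander, leave it. Origin: centre of its underside
There are look-alikes about, which are no part of the job. Leave any black or turquoise look-alike of the yellow_dish_b alone.

How it is judged:
By the outcome, as a careful person would: the job done as asked, in the order asked, and still so for the second after the job is handed in, with the robot touching nothing.
Of blue_dish_a, blue_dish_b, yellow_dish_a, yellow_dish_b only 3 to 4 are there at a start; the rules pass over those that are not, and their reading is None.
At some moment in a run one of blue_dish_a, blue_dish_b, yellow_dish_a, yellow_dish_b may be knocked a few centimetres aside while the robot is not near it.
Once in a run the grip may slacken for a moment while it holds something.
It also fails if it takes over 210 s, if anything falls off the work surface, if the arm or the gripper's body presses on something with over 40 N, if the wrist force passes 120 N, or if a joint passes its speed limit or range.

## Working session

There is one attempt and no reset: what is moved stays moved. The work goes in short steps, Python scripts to look and compute and a tool call to move; the robot and the scene stay as the last step left them, time stands still between calls to the robot, and variables do not carry over. Pictures are saved under pics/ and viewed, and the job is handed in when it is done.

Besides the shell and the picture viewer there is one more tool, called after ">>>" as name(argument=value, ...), one argument or row to a line, values as JSON. send_rows: Moves the arm, as the interface text tells. Its arguments: {"type":"object","properties":{"increments":{"type":"array","items":{"type":"array"}},"gripper":{"type":"number"},"squeeze":{"type":"number"}},"required":["increments"]}

```bash
ls; mkdir -p pics
python3 - <<'E'
from cell import arm
import cv2
for n in ("scene","top","wrist"):
    c=arm.capture(n); cv2.imwrite(f"pics/{n}0.png",c["frame"][:,:,::-1]); print(n,c["vertical_fov"],c["cx"],c["cy"],c["pose"].round(4).tolist())
s=arm.read_state(); print(s); print(arm.tips_ahead)
E
```

```text
pics
scene 45.459405836337496 314.14247714446026 198.3060332359176 [[-0.5282, -0.3972, 0.7505, -0.5118], [-0.8489, 0.2678, -0.4557, 0.6097], [-0.0199, -0.8778, -0.4786, 0.72], [0.0, 0.0, 0.0, 1.0]]
top 51.075478509719105 316.94100621872246 200.5904781412136 [[-0.024, -0.9876, 0.155, 0.29], [-0.9993, 0.0282, 0.0249, -0.0194], [-0.029, -0.1543, -0.9876, 1.378], [0.0, 0.0, 0.0, 1.0]]
wrist 70.54003112045487 319.747520581297 197.3174439510537 [[0.2833, -0.9071, -0.3115, 0.2569], [-0.959, -0.2687, -0.0898, -0.576], [-0.0023, 0.3241, -0.946, 0.3725], [0.0, 0.0, 0.0, 1.0]]
{'time': 0.15, 'qpos': array([-1.39617405e+00,  2.17574192e-01,  1.61460800e+00, -6.22538727e-05,
        1.31132447e+00, -1.12210809e-01]), 'qd': array([ 6.01671056e-04, -2.49433041e-03, -5.23818145e-03,  1.38987810e-03,
       -1.61623109e-03, -6.20505771e-05]), 'joint_efforts': array([-7.27371298e-05, -3.97453773e+01, -3.04415667e+01, -1.28508736e-04,
        5.84961759e-03, -1.04561639e-06]), 'tool_pos': array([ 0.17671352, -0.59885794,  0.2492502 ]), 'orientation': array([ 0.10102672, -0.10111146,  0.70052182, -0.6991704 ]), 'ft_force': array([0.08440851, 0.4368054 , 0.45203259]), 'ft_torque': array([-0.04468517,  0.01952002,  0.01578808]), 'grip_width': 0.08564759245456247}
0.019
```

View pics/top0.png

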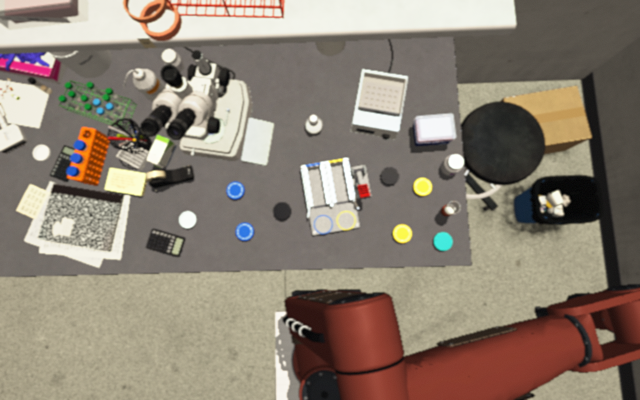

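View pics/scene0.png

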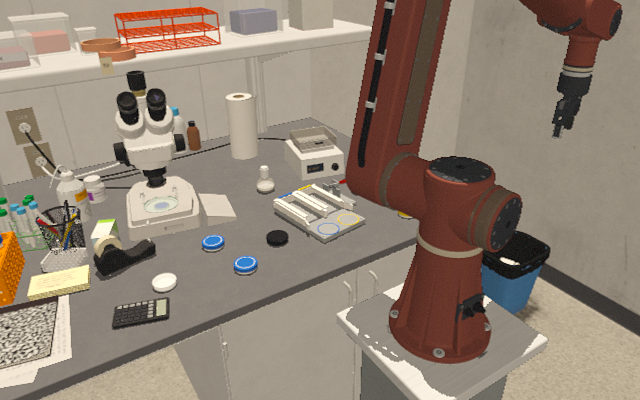

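View pics/wrist0.png

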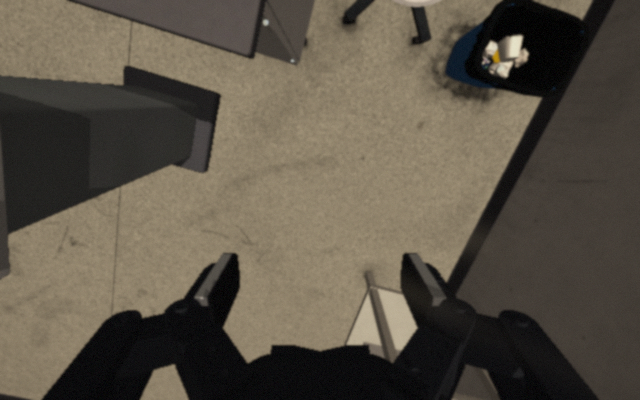

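The top view shows blue dishes at (235,190) and (245,232), and yellow ones at (423,186) and (402,233). The look-alikes are turquoise at (443,241) and black at (282,211) and (390,176). The carrier is at about (332,195), with its rings at (323,224) and (346,220) and the red lever at (363,185).

```bash
cat > h.py <<'E'
import numpy as np, cv2
from cell import arm
def K(c):
    f=c["frame"].shape[0]/2/np.tan(np.radians(c["vertical_fov"]/2)); return f,c["cx"],c["cy"]
def ray(c,u,v,z):
    f,cx,cy=K(c); P=c["pose"]; d=P[:3,:3]@np.array([(u-cx)/f,(v-cy)/f,1.]); o=P[:3,3]
    return o+d*(z-o[2])/d[2]
def proj(c,p):
    f,cx,cy=K(c); P=c["pose"]; q=P[:3,:3].T@(np.array(p)-P[:3,3]); return q[0]/q[2]*f+cx,q[1]/q[2]*f+cy
HUE=dict(blue=(100,125),yellow=(22,36),turq=(80,97),red=(172,180))
def blobs(c,name,amin=30,smin=120,vmin=70):
    h=cv2.cvtColor(c["frame"],cv2.COLOR_RGB2HSV); lo,hi=HUE[name]
    m=cv2.inRange(h,(lo,smin,vmin),(hi,255,255))
    if name=="red": m|=cv2.inRange(h,(0,smin,vmin),(6,255,255))
    n,l,st,ce=cv2.connectedComponentsWithStats(m)
    out=[]
    for i in range(1,n):
        if st[i,4]>=amin:
            cs,_=cv2.findContours((l==i).astype(np.uint8),cv2.RETR_EXTERNAL,cv2.CHAIN_APPROX_NONE)
            (u,v),r=cv2.minEnclosingCircle(cs[0]); out.append((st[i,4],ce[i].round(1),st[i,:4],round(u,1),round(v,1),round(r,1)))
    return out
def show(c,name,box=None,s=1):
    im=c["frame"][:,:,::-1]
    if box: im=im[box[1]:box[3],box[0]:box[2]]
    cv2.imwrite("pics/"+name,cv2.resize(im,None,fx=s,fy=s,interpolation=cv2.INTER_CUBIC))
E
python3 - <<'E'
from h import *
c=arm.capture("top")
for n in HUE:
    for b in blobs(c,n,8):
        print(n,b[0],b[1],b[2],b[5],ray(c,b[1][0],b[1][1],.016).round(4))
show(c,"top1.png",(200,140,480,260),2.8)
E
```

```text
blue 294 [25.  57.3] [ 0 53 48 16] 24.1 [1.0491 1.0412 0.016 ]
blue 14 [110.1 107. ] [106 103   7   7] 3.3 [0.8524 0.724  0.016 ]
blue 9 [101.7 112. ] [ 99 110   5   4] 2.5 [0.8352 0.7525 0.016 ]
blue 81 [ 79.  144.9] [ 74 140  11  10] 5.4 [0.7198 0.8247 0.016 ]
blue 82 [ 75.4 157.9] [ 70 154  12   9] 5.7 [0.6743 0.8342 0.016 ]
blue 11 [310.5 164.7] [307 164   8   3] 3.5 [0.6257 0.0336 0.016 ]
blue 93 [ 71.4 170.6] [ 65 166  13  10] 6.2 [0.6304 0.8451 0.016 ]
blue 203 [235.1 190.3] [226 181  19  19] 9.1 [0.5461 0.2864 0.016 ]
blue 210 [244.1 231.6] [236 222  18  19] 9.4 [0.4078 0.2559 0.016 ]
yellow 23 [120.2 135.2] [116 134  10   3] 4.5 [0.7496 0.6834 0.016 ]
yellow 37 [335.8 160.2] [330 158  12   5] 5.9 [ 0.6385 -0.0513  0.016 ]
yellow 223 [422.  186.7] [413 177  20  20] 9.9 [ 0.5401 -0.3315  0.016 ]
yellow 19 [548.3 204.7] [546 201   6   7] 3.4 [ 0.4689 -0.7336  0.016 ]
yellow 244 [401.5 233.6] [392 224  20  20] 10.0 [ 0.3879 -0.256   0.016 ]
yellow 14 [346.9 229.3] [343 228   9   3] 4.1 [ 0.4065 -0.0802  0.016 ]
turq 294 [442.4 241.1] [433 232  20  19] 9.6 [ 0.3603 -0.3855  0.016
[... 189 characters left out ...]
0.373  0.016 ]
red 42 [249.8  15.8] [233  15  36   2] 17.5 [1.1755 0.2378 0.016 ]
red 9 [275.3  16.7] [272  16   8   2] 3.5 [1.1682 0.1469 0.016 ]
red 75 [117.8 138.1] [107 136  25   5] 12.1 [0.7395 0.6912 0.016 ]
red 138 [363.1 190.7] [357 184  13  14] 7.8 [ 0.5324 -0.138   0.016 ]
red 14338 [502.2 359.7] [340 288 300 112] 157.6 [-0.0071 -0.5423  0.016 ]
red 4644 [364.1 334. ] [325 294  78  78] 44.7 [ 0.0772 -0.1224  0.016 ]
red 11 [293.5 297.3] [291 296   7   3] 3.2 [0.1942 0.0971 0.016 ]
red 50 [318.  360.3] [314 355  10  10] 5.7 [0.0012 0.0237 0.016 ]
red 22 [295.3 364.1] [294 357   4  14] 6.7 [-0.0088  0.0946  0.016 ]
red 56 [301.5 388. ] [300 379   5  21] 10.2 [-0.0794  0.0766  0.016 ]
```

View pics/top1.png

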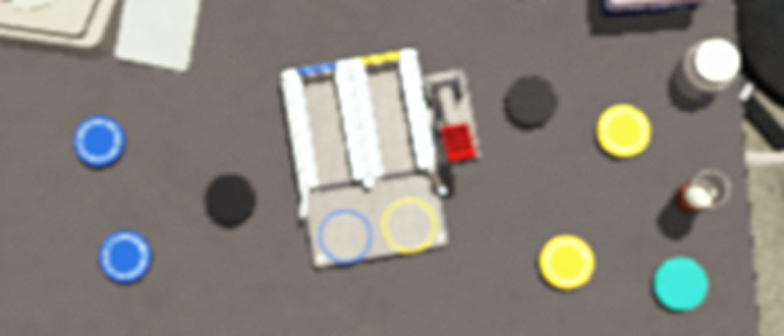

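```bash
cat >> h.py <<'E'
from scipy.spatial.transform import Rotation as R
def rot(q): return R.from_quat([q[1],q[2],q[3],q[0]])
def ringfit(c,name,zz=.016,near=None,rad=.05,smin=50):
    h=cv2.cvtColor(c["frame"],cv2.COLOR_RGB2HSV); lo,hi=HUE[name]
    m=cv2.inRange(h,(lo-4,smin,70),(hi+4,255,255)); v,u=np.nonzero(m)
    P=np.array([ray(c,a,b,zz)[:2] for a,b in zip(u,v)])
    P=P[np.linalg.norm(P-near,axis=1)<rad]
    # algebraic circle fit
    for _ in range(4):
        A=np.c_[2*P,np.ones(len(P))]; s=np.linalg.lstsq(A,(P**2).sum(1),rcond=None)[0]; r=np.sqrt(s[2]+s[0]**2+s[1]**2)
        e=np.abs(np.linalg.norm(P-s[:2],axis=1)-r); P=P[e<max(3*np.median(e),.002)]
    return s[:2],r,len(P)
E
python3 - <<'E'
from h import *
c=arm.capture("top")
b=ray(c,322.9,224.3,.016)[:2]; y=ray(c,346.1,220.4,.016)[:2]; print(b,y,np.linalg.norm(b-y))
fb=ringfit(c,"blue",near=b,rad=.04); fy=ringfit(c,"yellow",near=y,rad=.04); print(fb,fy,np.linalg.norm(fb[0]-fy[0]))
d=fb[0]-fy[0]; print("carrier yaw",np.degrees(np.arctan2(-d[0],d[1])))
# end colour strips
eb=ray(c,*[310.5,164.7],.03); ey=ray(c,335.8,160.2,.03); print(eb,ey)
s=arm.read_state(); print(rot(s["orientation"]).as_matrix().round(3))
E
```

```text
[ 0.42487342 -0.00260884] [ 0.43560673 -0.07863301] 0.07677811287688634
(array([ 0.42509524, -0.0024594 ]), np.float64(0.029969110975041315), 59) (array([ 0.43622756, -0.07773538]), np.float64(0.0302105455525888), 165) 0.07609468344648473
carrier yaw 8.412307604328745
[0.62221697 0.03302854 0.03      ] [ 0.63487393 -0.05097861  0.03      ]
[[-0.959 -0.     0.283]
 [-0.283  0.001 -0.959]
 [-0.    -1.    -0.001]]
```

>>> send_rows(
  increments=[
    [[0.012,0.028,0.005],[0,0,0.075]],
    [[0.012,0.028,0.005],[0,0,0.075]],
    [[0.012,0.028,0.005],[0,0,0.075]],
    [[0.012,0.028,0.005],[0,0,0.075]],
    [[0.012,0.028,0],[0,0,0.075]],
    [[0.012,0.028,0],[0,0,0.075]],
    [[0.012,0.028,0],[0,0,0.075]],
    [[0.012,0.028,0],[0,0,0.075]],
    [[0.012,0.028,0],[0,0,0.075]],
    [[0.012,0.028,0],[0,0,0.075]],
  ],
  gripper=-1,
)

```text
time: 1.5
tool_pos: [0.2983, -0.3112, 0.269]
orientation: [0.357, -0.357, 0.611, -0.61]
ft_force: [0.0, -0.3, 0.6]
grip_width: 0.0854
```

>>> send_rows(
  increments=[
    [[0.015,0.02,0],[0,0,0.068]],
    [[0.015,0.02,0],[0,0,0.068]],
    [[0.015,0.02,0],[0,0,0.068]],
    [[0.015,0.02,0],[0,0,0.068]],
    [[0.015,0.02,0],[0,0,0.068]],
    [[0.015,0.02,0],[0,0,0.068]],
    [[0.015,0.02,0],[0,0,0.068]],
    [[0.015,0.02,0],[0,0,0.068]],
    [[0.015,0.02,0],[0,0,0.068]],
    [[0.015,0.02,0],[0,0,0.068]],
  ],
)

```text
time: 2.75
tool_pos: [0.4518, -0.1027, 0.2692]
orientation: [0.545, -0.545, 0.45, -0.451]
ft_force: [0.2, -0.5, 0.3]
grip_width: 0.0855
```

Run:
```python
from h import *
s=arm.read_state(); Rm=rot(s["orientation"]).as_matrix(); print(s["tool_pos"].round(4),s["qpos"].round(3)); print(Rm.round(3)); print("jaw yaw",np.degrees(np.arctan2(Rm[1,2],Rm[0,2])))
c=arm.capture("wrist"); show(c,"w1.png"); print(c["pose"].round(3).tolist())
for n,g in (("blue",(.4251,-.0025)),("yellow",(.4362,-.0777))): print(n,proj(c,[*g,.016]))
```

```text
[ 0.4518 -0.1027  0.2692] [-0.375 -0.156  1.96  -0.     1.336 -0.565]
[[ 0.189  0.001  0.982]
 [-0.982 -0.     0.189]
 [ 0.001 -1.     0.001]]
jaw yaw 10.896561312918216
[[0.982, 0.179, 0.063, 0.436], [0.189, -0.929, -0.319, -0.021], [0.001, 0.325, -0.946, 0.392], [0.0, 0.0, 0.0, 1.0]]
blue (np.float64(313.8657255096488), np.float64(82.7457934633811))
yellow (np.float64(311.7222165911479), np.float64(144.58901808500173))
```

View pics/w1.png

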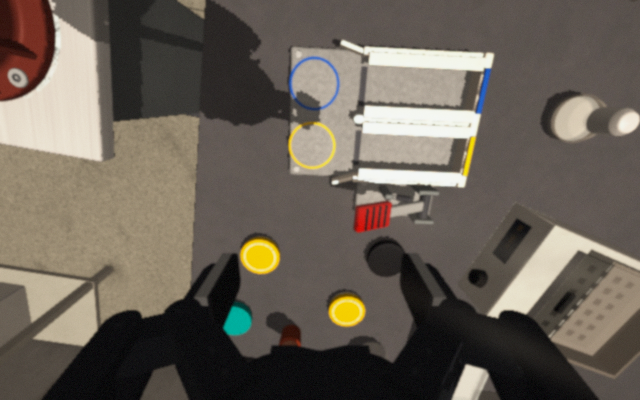

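The wrist view shows the rings at (314,83) and (312,145), within a pixel of the prediction. The yellow dishes are at (260,256) and (347,310), the turquoise look-alike at (237,320) and the black one at (386,257). The lids are bright yellow, so those two are the targets. Next I refine from this view.

```bash
cat >> h.py <<'E'
def carrier(c):
    fb=ringfit(c,"blue",near=np.array([.4251,-.0025]),rad=.04); fy=ringfit(c,"yellow",near=np.array([.4362,-.0777]),rad=.04)
    d=fb[0]-fy[0]; return fb,fy,np.degrees(np.arctan2(-d[0],d[1]))
def dishes(c,z=.016):
    out=[]
    for n in ("blue","yellow"):
        for b in blobs(c,n,100):
            p=ray(c,*b[1],z)[:2]
            if .25<p[0]<.75 and -.5<p[1]<.5: out.append((n,b[1],b[0],p.round(4)))
    return out
E
python3 - <<'E'
from h import *
c=arm.capture("wrist"); 
print(carrier(c)); 
for d in dishes(c): print(*d)
c=arm.capture("top"); 
for d in dishes(c): print(*d)
s=arm.capture("scene"); 
for d in dishes(s): print("scene",*d)
E
```

```text
((array([ 0.42523901, -0.00362378]), np.float64(0.02960419770245347), 529), (array([ 0.4361663 , -0.07882554]), np.float64(0.029732847198992926), 773), np.float64(8.267575150390599))
blue [308.4  84.8] 270 [ 0.4204 -0.0035]
blue [480.6  93.2] 235 [0.6339 0.0284]
yellow [308.9 147.3] 384 [ 0.4349 -0.0793]
yellow [466.4 158. ] 223 [ 0.6456 -0.0528]
yellow [258.  256.8] 1054 [ 0.389  -0.2568]
yellow [344.7 311.5] 878 [ 0.5405 -0.331 ]
blue [235.2 190.4] 200 [0.5458 0.286 ]
blue [244.1 231.6] 212 [0.4078 0.2559]
yellow [422.  186.7] 225 [ 0.5401 -0.3315]
yellow [401.5 233.6] 249 [ 0.3879 -0.256 ]
scene blue [212.4 242.3] 186 [0.5361 0.2925]
scene blue [245.3 265.8] 117 [0.3926 0.2629]
scene blue [244.7 261.9] 115 [0.4082 0.2573]
```

>>> send_rows(
  increments=[
    [[-0.007,-0.017,-0.015],[0,0,-0.005]],
    [[-0.007,-0.017,-0.015],[0,0,-0.005]],
    [[-0.007,-0.017,-0.015],[0,0,-0.005]],
    [[-0.007,-0.017,-0.015],[0,0,-0.005]],
    [[-0.007,-0.017,-0.015],[0,0,-0.005]],
    [[-0.007,-0.017,-0.015],[0,0,-0.005]],
    [[-0.007,-0.017,-0.015],[0,0,-0.005]],
    [[-0.007,-0.017,-0.015],[0,0,-0.005]],
    [[-0.007,-0.017,-0.015],[0,0,-0.005]],
    [[0,0,0],[0,0,0]],
  ],
)

```text
time: 4.2
tool_pos: [0.3789, -0.2683, 0.1313]
orientation: [-0.528, 0.531, -0.467, 0.469]
ft_force: [-0.1, 0.2, 0.3]
grip_width: 0.0855
```

```bash
cat >> h.py <<'E'
def st():
    s=arm.read_state(); Rm=rot(s["orientation"]).as_matrix(); print("t",round(s["time"],2),"tcp",s["tool_pos"].round(4),"yaw",np.degrees(np.arctan2(Rm[1,2],Rm[0,2])).round(2),"down",Rm[:,1].round(3),"F",s["ft_force"].round(1),"w",s["grip_width"].round(4)); return s
E
python3 - <<'E'
from h import *
st()
c=arm.capture("wrist"); show(c,"w2.png")
for d in dishes(c): print(*d)
E
```

```text
Traceback (most recent call last):
  File "h.py", line 49, in st
    s=arm.read_state(); Rm=rot(s["orientation"]).as_matrix(); print("t",round(s["time"],2),"tcp",s["tool_pos"].round(4),"yaw",np.degrees(np.arctan2(Rm[1,2],Rm[0,2])).round(2),"down",Rm[:,1].round(3),"F",s["ft_force"].round(1),"w",s["grip_width"].round(4)); return s
                                                                                                                                                                                                                                      ^^^^^^^^^^^^^^^^^^^^^
AttributeError: 'float' object has no attribute 'round'
```

```bash
sed -i 's/s\["grip_width"\].round(4)/round(s["grip_width"],4)/' h.py
python3 - <<'E'
from h import *
st()
c=arm.capture("wrist"); show(c,"w2.png")
for d in dishes(c): print(*d)
E
```

```text
t 4.2 tcp [ 0.3789 -0.2683  0.1313] yaw 7.05 down [-0.    -0.006 -1.   ] F [-0.1  0.2  0.3] w 0.0855
yellow [332.8 187.5] 1123 [ 0.3889 -0.2573]
yellow [332.2 189.3] 1740 [ 0.3886 -0.259 ]
yellow [473.3 272.2] 776 [ 0.538  -0.3265]
yellow [474.3 278.9] 1271 [ 0.5413 -0.3339]
```

View pics/w2.png

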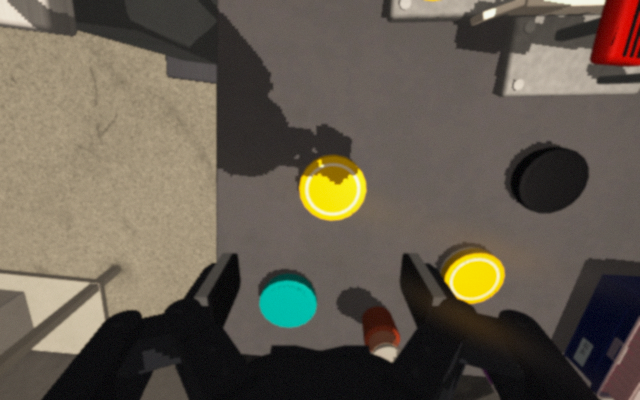

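The dish is at pixel (332,189), between the arm's shadow and the turquoise one at (288,300). Its position is (0.3887, -0.258). I'll correct the position and descend.

>>> send_rows(
  increments=[
    [[0.005,0.005,0],[0.006,0,0.011]],
    [[0.005,0.005,-0.01],[0,0,0.011]],
    [[0,0,-0.015],[0,0,0]],
    [[0,0,-0.015],[0,0,0]],
    [[0,0,-0.015],[0,0,0]],
    [[0,0,-0.013],[0,0,0]],
    [[0,0,-0.012],[0,0,0]],
    [[0,0,-0.008],[0,0,0]],
    [[0,0,-0.004],[0,0,0]],
    [[0,0,0],[0,0,0]],
  ],
)

```text
time: 5.5
tool_pos: [0.3909, -0.256, 0.0344]
orientation: [0.536, -0.536, 0.461, -0.462]
ft_force: [0.8, 0.1, 1.1]
grip_width: 0.0853
```

Run:
```python
from h import *
st()
c=arm.capture("wrist"); show(c,"w3.png")
for d in dishes(c): print(*d)
```

```text
t 5.5 tcp [ 0.3909 -0.256   0.0344] yaw 8.55 down [ 0.002 -0.    -1.   ] F [0.8 0.1 1.1] w 0.0853
yellow [315.5 249. ] 2522 [ 0.3879 -0.2529]
yellow [315.3 257.9] 3857 [ 0.3886 -0.2586]
yellow [479.5 381.7] 376 [ 0.5135 -0.3376]
yellow [493.1 390.8] 143 [ 0.5257 -0.3444]
```

View pics/w3.png

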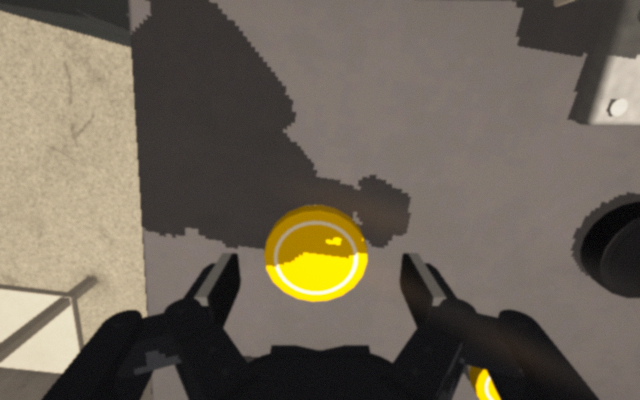

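The dish sits between the pads at pixel (316,252). I'll go 10 mm lower and then close.

>>> send_rows(
  increments=[
    [[-0.002,0,-0.005],[0,0,0]],
    [[0,0,-0.004],[0,0,0]],
    [[0,0,-0.002],[0,0,0]],
    [[0,0,0],[0,0,0]],
    [[0,0,0],[0,0,0]],
    [[0,0,0],[0,0,0]],
    [[0,0,0],[0,0,0]],
    [[0,0,0],[0,0,0]],
    [[0,0,0],[0,0,0]],
    [[0,0,0],[0,0,0]],
  ],
)

```text
time: 6.8
tool_pos: [0.3901, -0.2571, 0.0244]
orientation: [0.536, -0.536, 0.459, -0.463]
ft_force: [-0.4, 0.1, -0.1]
grip_width: 0.0858
```

>>> send_rows(
  increments=[
    [[0,0,0],[0,0,0]],
    [[0,0,0],[0,0,0]],
    [[0,0,0],[0,0,0]],
    [[0,0,0],[0,0,0]],
    [[0,0,0],[0,0,0]],
    [[0,0,0],[0,0,0]],
    [[0,0,0],[0,0,0]],
    [[0,0,0],[0,0,0]],
    [[0,0,0],[0,0,0]],
    [[0,0,0],[0,0,0]],
  ],
  gripper=1,
  squeeze=40,
)

```text
time: 8.05
tool_pos: [0.3902, -0.2573, 0.0251]
orientation: [0.536, -0.536, 0.46, -0.463]
ft_force: [-0.3, -0.7, 1.7]
grip_width: 0.0579
```

>>> send_rows(
  increments=[
    [[0,0,0.008],[0,0,0]],
    [[0,0,0.015],[0,0,0]],
    [[0,0,0.02],[0,0,0]],
    [[0,0,0.02],[0,0,0]],
    [[0,0,0.02],[0,0,0]],
    [[0.005,0.01,0.01],[0,0,0]],
    [[0.005,0.02,0.01],[0,0,0]],
    [[0.005,0.02,0],[0,0,0]],
    [[0.005,0.02,0],[0,0,0]],
    [[0.005,0.015,0],[0,0,0]],
  ],
)

```text
time: 9.3
tool_pos: [0.4166, -0.1683, 0.1372]
orientation: [0.536, -0.534, 0.459, -0.465]
ft_force: [0.3, -0.7, 0.3]
grip_width: 0.0575
```

Run:
```python
from h import *
st()
c=arm.capture("wrist"); show(c,"w4.png")
```

```text
t 9.3 tcp [ 0.4166 -0.1683  0.1372] yaw 8.42 down [ 0.009 -0.004 -1.   ] F [ 0.3 -0.7  0.3] w 0.0575
```

View pics/w4.png

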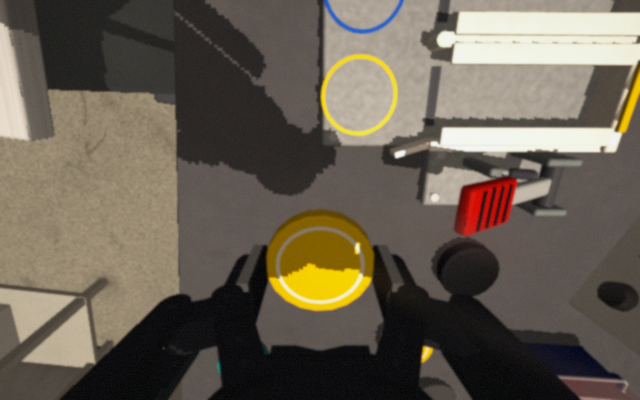

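The dish is held at pixel (320,260), lid up. Next to the yellow ring.

>>> send_rows(
  increments=[
    [[0.003,0.018,0],[0.004,0.009,0]],
    [[0.003,0.018,0],[0,0,0]],
    [[0.003,0.018,0],[0,0,0]],
    [[0.003,0.017,0],[0,0,0]],
    [[0.002,0.011,0],[0,0,0]],
    [[0.001,0.004,-0.005],[0,0,0]],
    [[0,0,-0.015],[0,0,0]],
    [[0,0,-0.015],[0,0,0]],
    [[0,0,-0.01],[0,0,0]],
    [[0,0,0],[0,0,0]],
  ],
)

```text
time: 10.6
tool_pos: [0.431, -0.0784, 0.0875]
orientation: [-0.535, 0.536, -0.463, 0.46]
ft_force: [-0.4, 0.1, -1.4]
grip_width: 0.0571
```

Run:
```python
from h import *
st()
```

```text
t 10.6 tcp [ 0.431  -0.0784  0.0875] yaw 8.48 down [-0.004  0.    -1.   ] F [-0.4  0.1 -1.4] w 0.0571
```

>>> send_rows(
  increments=[
    [[0,0,-0.01],[0,0,0]],
    [[0,0,-0.01],[0,0,0]],
    [[0,0,-0.008],[0,0,0]],
    [[0,0,-0.006],[0,0,0]],
    [[0,0,-0.005],[0,0,0]],
    [[0,0,-0.003],[0,0,0]],
    [[0,0,-0.002],[0,0,0]],
    [[0,0,-0.001],[0,0,0]],
    [[0,0,0],[0,0,0]],
    [[0,0,0],[0,0,0]],
  ],
)

```text
time: 11.85
tool_pos: [0.4327, -0.0791, 0.0417]
orientation: [-0.535, 0.536, -0.462, 0.461]
ft_force: [-0.3, 0.3, -0.7]
grip_width: 0.0576
```

Run:
```python
from h import *
st()
c=arm.capture("wrist"); show(c,"w5.png")
```

```text
t 11.85 tcp [ 0.4327 -0.0791  0.0417] yaw 8.47 down [-0.002 -0.001 -1.   ] F [-0.3  0.3 -0.7] w 0.0576
```

View pics/w5.png

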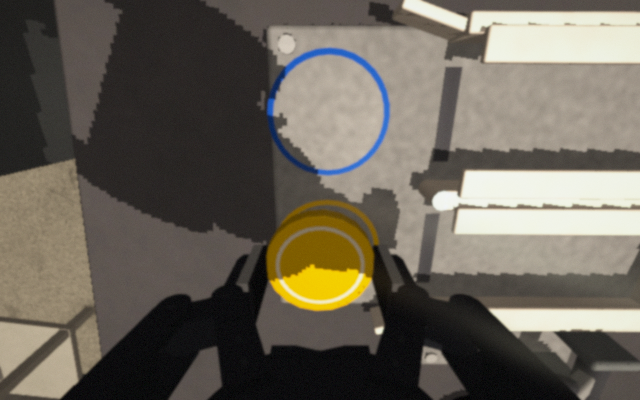

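The dish is just above the yellow ring, at pixel (320,258). I'll lower it 2 mm and release.

>>> send_rows(
  increments=[
    [[0,0,-0.002],[0,0,0]],
    [[0,0,-0.001],[0,0,0]],
    [[0,0,0],[0,0,0]],
    [[0,0,0],[0,0,0]],
    [[0,0,0],[0,0,0]],
    [[0,0,0],[0,0,0]],
    [[0,0,0],[0,0,0]],
    [[0,0,0],[0,0,0]],
    [[0,0,0],[0,0,0]],
    [[0,0,0],[0,0,0]],
  ],
)

```text
time: 13.15
tool_pos: [0.4332, -0.0792, 0.0413]
orientation: [-0.535, 0.536, -0.463, 0.461]
ft_force: [-0.7, 0.4, 1.6]
grip_width: 0.0577
```

>>> send_rows(
  increments=[
    [[0,0,0],[0,0,0]],
    [[0,0,0],[0,0,0]],
    [[0,0,0],[0,0,0]],
    [[0,0,0],[0,0,0]],
    [[0,0,0.008],[0,0,0]],
    [[0,0,0.01],[0,0,0]],
    [[0,0,0.012],[0,0,0]],
    [[0,0,0.01],[0,0,0]],
    [[0,0,0],[0,0,0]],
    [[0,0,0],[0,0,0]],
  ],
  gripper=-1,
)

```text
time: 14.4
tool_pos: [0.4338, -0.0795, 0.085]
orientation: [-0.535, 0.536, -0.462, 0.461]
ft_force: [0.0, -0.5, 0.1]
grip_width: 0.0849
```

Run:
```python
from h import *
st()
c=arm.capture("wrist"); show(c,"w6.png")
for d in dishes(c,.032): print(*d)
```

```text
t 14.4 tcp [ 0.4338 -0.0795  0.085 ] yaw 8.49 down [-0.001 -0.001 -1.   ] F [ 0.  -0.5  0.1] w 0.0849
blue [322.  106.8] 1176 [ 0.4232 -0.0008]
yellow [317.1 235. ] 1293 [ 0.4325 -0.0847]
yellow [347.1 204.3] 112 [ 0.449  -0.0594]
yellow [318.5 230.7] 2700 [ 0.433  -0.0813]
yellow [626.4 237.1] 673 [ 0.6443 -0.0545]
```

View pics/w6.png

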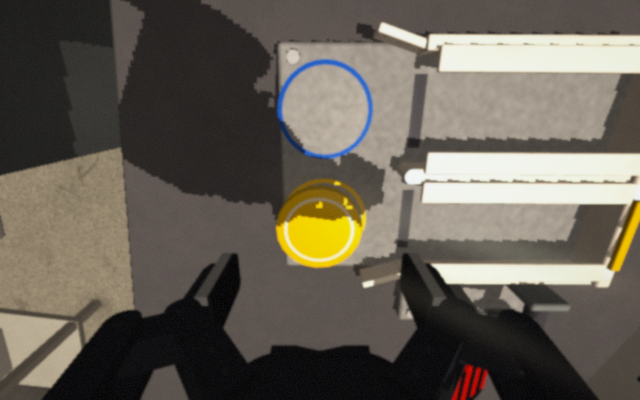

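The dish is on the yellow ring at about (320,232), lid up. Now I go behind it and shut the fingers to push.

>>> send_rows(
  increments=[
    [[-0.01,-0.001,0],[0,0,0]],
    [[-0.014,-0.002,0],[0,0,0]],
    [[-0.014,-0.002,0],[0,0,0]],
    [[-0.013,-0.002,0],[0,0,0]],
    [[-0.006,0,0],[0,0,0]],
    [[0,0,-0.01],[0,0,0]],
    [[0,0,-0.01],[0,0,0]],
    [[0,0,-0.004],[0,0,0]],
    [[0,0,0],[0,0,0]],
    [[0,0,0],[0,0,0]],
  ],
  gripper=1,
)

```text
time: 15.7
tool_pos: [0.3712, -0.0863, 0.0573]
orientation: [-0.535, 0.537, -0.463, 0.46]
ft_force: [-0.0, -0.5, -0.3]
grip_width: 0.0002
```

Run:
```python
from h import *
s=st()
c=arm.capture("wrist"); show(c,"w7.png")
t=s["tool_pos"]
for d in (.019,.025,.032): print(d,proj(c,t-[0,0,d]))
```

```text
t 15.7 tcp [ 0.3712 -0.0863  0.0573] yaw 8.47 down [-0.005  0.001 -1.   ] F [-0.  -0.5 -0.3] w 0.0002
0.019 (np.float64(320.2284988576843), np.float64(253.9583325687653))
0.025 (np.float64(320.2608143840105), np.float64(248.76023397669172))
0.032 (np.float64(320.29584920899487), np.float64(243.1247238944281))
```

View pics/w7.png

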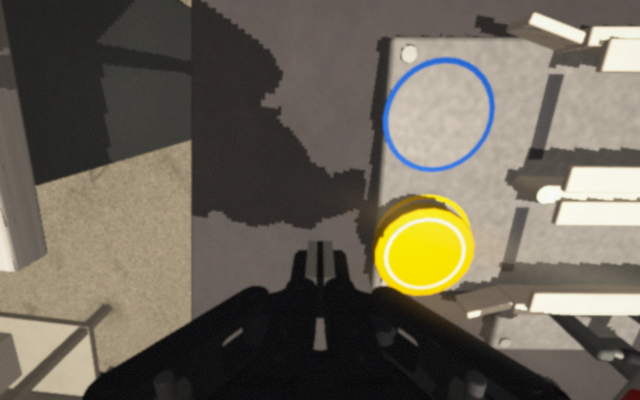

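Run:
```python
from h import *
s=st(); t=s["tool_pos"]; Rm=rot(s["orientation"]).as_matrix()
c=arm.capture("wrist")
for d in (.012,.019,.025,.032): print(d,proj(c,t+Rm@[-.011,d,0]),proj(c,t+Rm@[-.011,d,.0145]))
show(c,"w8.png",(220,180,420,330),4)
```

```text
t 15.75 tcp [ 0.3713 -0.0864  0.0574] yaw 8.47 down [-0.005  0.001 -1.   ] F [0.1 0.6 0.7] w -0.0001
0.012 (np.float64(320.1276673264752), np.float64(242.5767344077622)) (np.float64(347.20564297715447), np.float64(242.58540862496832))
0.019 (np.float64(320.1106162587295), np.float64(236.61760491738536)) (np.float64(346.05416568908726), np.float64(236.62603418733374))
0.025 (np.float64(320.09709879068464), np.float64(231.8934232026107)) (np.float64(345.1413148381332), np.float64(231.90165092513294))
0.032 (np.float64(320.0824668656108), np.float64(226.7797530495617)) (np.float64(344.1532019476531), np.float64(226.78775526948456))
```

View pics/w8.png

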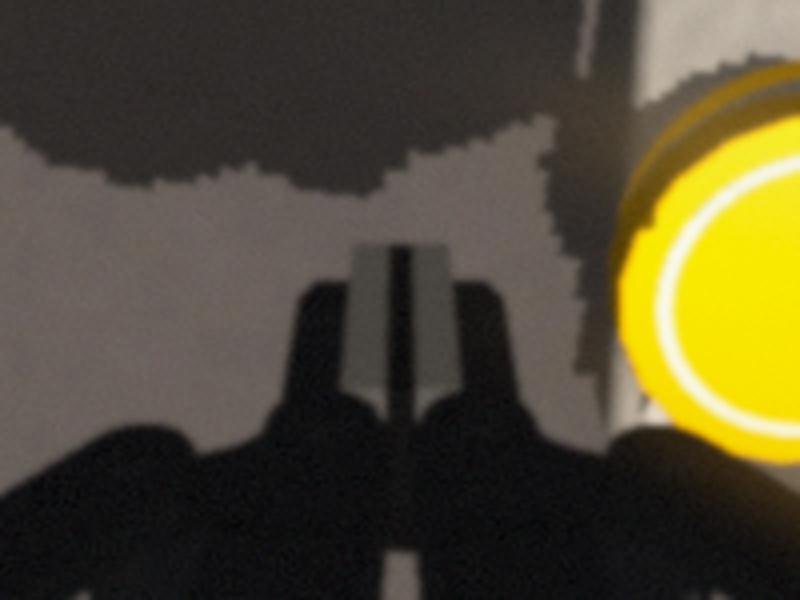

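>>> send_rows(
  increments=[
    [[0,0,-0.007],[0,0,0]],
    [[0,0,-0.006],[0,0,0]],
    [[0,0,-0.002],[0,0,0]],
    [[0.005,0.0007,0],[0,0,0]],
    [[0.006,0.0009,0],[0,0,0]],
    [[0.008,0.0012,0],[0,0,0]],
    [[0.008,0.0012,0],[0,0,0]],
    [[0.008,0.0012,0],[0,0,0]],
    [[0.008,0.0012,0],[0,0,0]],
    [[0.008,0.0012,0],[0,0,0]],
  ],
)

```text
time: 17.05
tool_pos: [0.4264, -0.0784, 0.0419]
orientation: [-0.535, 0.536, -0.463, 0.461]
ft_force: [-0.9, -0.1, -0.3]
grip_width: 0.0004
```

```bash
cat >> h.py <<'E'
YAW=np.radians(8.33); XA=np.array([np.cos(YAW),np.sin(YAW)]); YA=np.array([-XA[1],XA[0]]); O=np.array([.4307,-.0407])+.1*XA
def car(p): d=np.array(p)[:2]-O; return np.array([d@XA,d@YA])*1000
def wor(x,y): return O+XA*x/1000+YA*y/1000
E
python3 - <<'E'
from h import *
s=st(); print(car(s["tool_pos"]))
c=arm.capture("wrist"); show(c,"w9.png")
for d in dishes(c,.032): print(*d,car(d[3]))
E
```

```text
t 17.05 tcp [ 0.4264 -0.0784  0.0419] yaw 8.47 down [-0.003  0.    -1.   ] F [-0.9 -0.1 -0.3] w 0.0004
[-109.71817434  -36.6602702 ]
blue [338.5 109.8] 1935 [0.4228 0.001 ] [-101.77539741   42.4045748 ]
yellow [294.2 239. ] 235 [ 0.4108 -0.0664] [-123.41332577  -22.54586828]
yellow [431.9 252.5] 1149 [ 0.4844 -0.0634] [-50.15517782 -30.24026624]
yellow [358.6 248.1] 645 [ 0.4452 -0.0666] [-89.40521826 -27.72743407]
yellow [399.1 264.8] 3908 [ 0.4689 -0.0734] [-66.94039684 -37.88921534]
```

View pics/w9.png

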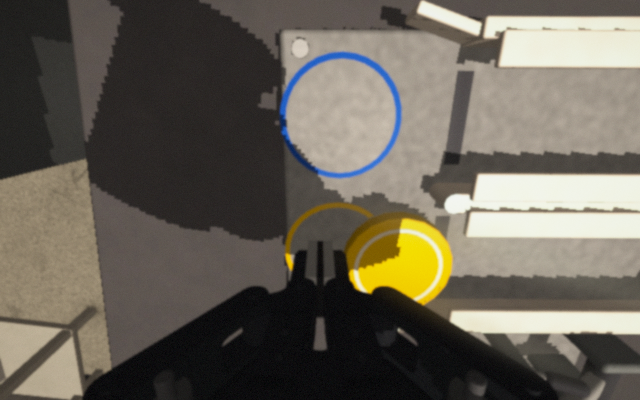

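The dish moves ahead of the fingers, at pixel (399,262), carrier about (-66,-38), and is centred in the mouth. I'll keep pushing.

>>> send_rows(
  increments=[
    [[0.008,0.0012,0],[0,0,0]],
    [[0.008,0.0012,0],[0,0,0]],
    [[0.008,0.0012,0],[0,0,0]],
    [[0.008,0.0012,0],[0,0,0]],
    [[0.008,0.0012,0],[0,0,0]],
    [[0.008,0.0012,0],[0,0,0]],
    [[0.008,0.0012,0],[0,0,0]],
    [[0.008,0.0012,0],[0,0,0]],
    [[0.006,0.0009,0],[0,0,0]],
    [[0.004,0.0006,0],[0,0,0]],
  ],
)

```text
time: 18.35
tool_pos: [0.5065, -0.0666, 0.0421]
orientation: [-0.535, 0.536, -0.462, 0.461]
ft_force: [-1.5, -1.0, 1.6]
grip_width: 0.0002
```

Run:
```python
from h import *
s=st(); print(car(s["tool_pos"]))
c=arm.capture("wrist"); show(c,"w10.png")
```

```text
t 18.35 tcp [ 0.5065 -0.0666  0.0421] yaw 8.47 down [-0.003 -0.    -1.   ] F [-1.5 -1.   1.6] w 0.0002
[-28.74672991 -36.62306896]
```

View pics/w10.png

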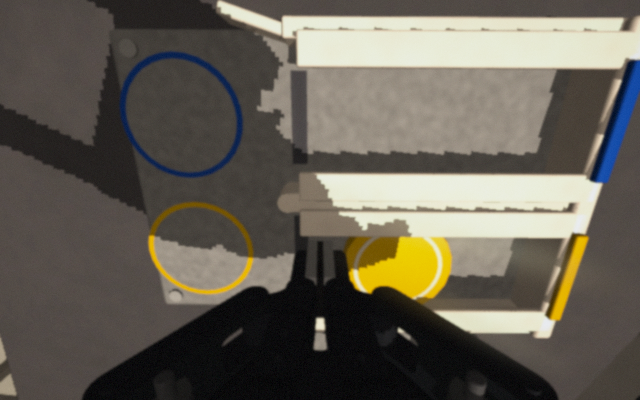

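The dish is under the lips at pixel (398,265). About 46 mm remain to the stop.

>>> send_rows(
  increments=[
    [[0.007,0.001,0],[0,0,0]],
    [[0.007,0.001,0],[0,0,0]],
    [[0.007,0.001,0],[0,0,0]],
    [[0.007,0.001,0],[0,0,0]],
    [[0.006,0.0009,0],[0,0,0]],
    [[0.004,0.0006,0],[0,0,0]],
    [[0.003,0.0004,0],[0,0,0]],
    [[0.002,0.0003,0],[0,0,0]],
    [[0.001,0.0002,0],[0,0,0]],
    [[0,0,0],[0,0,0]],
  ],
)

```text
time: 19.65
tool_pos: [0.5536, -0.0598, 0.0421]
orientation: [-0.535, 0.536, -0.462, 0.461]
ft_force: [-0.6, 0.2, 0.0]
grip_width: 0.0001
```

Run:
```python
from h import *
s=st(); print(car(s["tool_pos"]))
c=arm.capture("wrist"); show(c,"w11.png")
```

```text
t 19.65 tcp [ 0.5536 -0.0598  0.0421] yaw 8.47 down [-0.003 -0.    -1.   ] F [-0.6  0.2  0. ] w 0.0001
[ 18.84317256 -36.67249657]
```

View pics/w11.png

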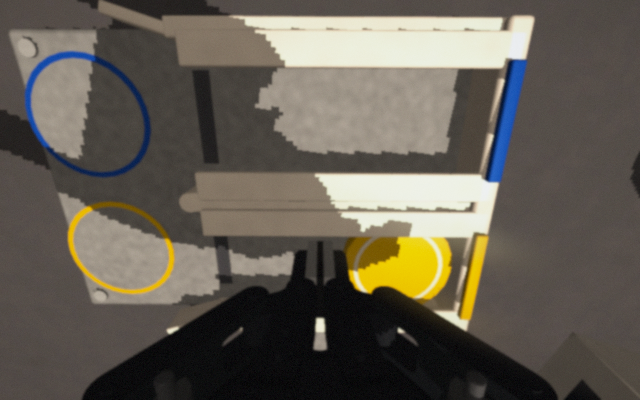

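It is at the stop, or within 2 mm of it, at pixel (398,265). I'll lift straight out and head for the second yellow dish.

>>> send_rows(
  increments=[
    [[0,0,0.01],[0,0,0]],
    [[0,0,0.02],[0,0,0]],
    [[0,0,0.025],[0,0,0]],
    [[0,0,0.025],[0,0,0]],
    [[0,-0.01,0.015],[0,0,0]],
    [[-0.002,-0.03,0.005],[0,0,0]],
    [[-0.002,-0.04,0],[0,0,0]],
    [[-0.002,-0.04,0],[0,0,0]],
    [[-0.002,-0.03,0],[0,0,0]],
    [[-0.002,-0.02,0],[0,0,0]],
  ],
)

```text
time: 20.95
tool_pos: [0.5436, -0.2364, 0.1497]
orientation: [0.536, -0.536, 0.459, -0.463]
ft_force: [0.1, 0.5, 0.4]
grip_width: -0.0
```

>>> send_rows(
  increments=[
    [[-0.001,-0.02,0],[0,0,0]],
    [[-0.001,-0.02,0],[0,0,0]],
    [[-0.001,-0.02,0],[0,0,0]],
    [[-0.001,-0.01,0],[0,0,0]],
    [[0,-0.005,0],[0,0,0]],
    [[0,0,0],[0,0,0]],
    [[0,0,0],[0,0,0]],
    [[0,0,0],[0,0,0]],
    [[0,0,0],[0,0,0]],
    [[0,0,0],[0,0,0]],
  ],
  gripper=-1,
)

```text
time: 22.2
tool_pos: [0.5393, -0.3142, 0.1491]
orientation: [0.537, -0.536, 0.46, -0.461]
ft_force: [0.0, -0.3, 0.7]
grip_width: 0.0858
```

Run:
```python
from h import *
s=st()
c=arm.capture("wrist"); show(c,"w12.png")
for d in dishes(c): print(*d)
c=arm.capture("top"); show(c,"t2.png",(200,140,480,260),2.8)
for d in dishes(c): print(*d)
```

```text
t 22.2 tcp [ 0.5393 -0.3142  0.1491] yaw 8.69 down [ 0.003 -0.    -1.   ] F [ 0.  -0.3  0.7] w 0.0858
yellow [318.8 208.1] 933 [ 0.541  -0.3303]
yellow [318.2 211.5] 1385 [ 0.541  -0.3339]
blue [235.3 190.4] 197 [0.5458 0.2857]
blue [244.1 231.6] 210 [0.4078 0.2559]
yellow [336.9 167.7] 171 [ 0.6127 -0.0542]
```

View pics/w12.png

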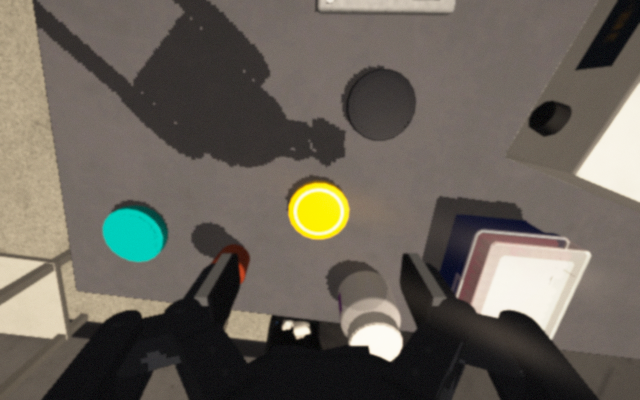

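View pics/t2.png

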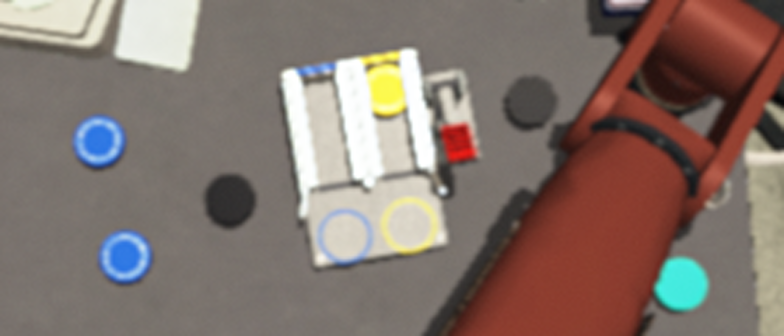

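The target is the yellow dish at pixel (318,210). The jar is at (362,300) and the grinder at (230,262), so I'll check their distance before descending.

Run:
```python
from h import *
c=arm.capture("wrist")
for n,u,v,z in (("jar",362,285,.06),("jar lid",376,341,.076),("jar low",340,282,0.03),("grinder",232,262,.02),("black",381,104,.016),("turq",134,235,.016)): print(n,ray(c,u,v,z).round(4))
```

```text
jar [ 0.5875 -0.3802  0.06  ]
jar lid [ 0.607  -0.4252  0.076 ]
jar low [ 0.5734 -0.4009  0.03  ]
grinder [ 0.4618 -0.4006  0.02  ]
black [ 0.5795 -0.2273  0.016 ]
turq [ 0.3621 -0.3868  0.016 ]
```

Clearances are enough: jar about 20 mm, grinder about 10 mm or more diagonally. Descending.

>>> send_rows(
  increments=[
    [[0.001,-0.009,0],[0,0,-0.003]],
    [[0.001,-0.008,-0.01],[0,0,0]],
    [[0,0,-0.015],[0,0,0]],
    [[0,0,-0.015],[0,0,0]],
    [[0,0,-0.015],[0,0,0]],
    [[0,0,-0.013],[0,0,0]],
    [[0,0,-0.012],[0,0,0]],
    [[0,0,-0.01],[0,0,0]],
    [[0,0,-0.006],[0,0,0]],
    [[0,0,0],[0,0,0]],
  ],
)

```text
time: 23.6
tool_pos: [0.54, -0.3317, 0.0442]
orientation: [0.536, -0.535, 0.462, -0.461]
ft_force: [-0.2, -1.2, 0.1]
grip_width: 0.0852
```

Run:
```python
from h import *
s=st()
c=arm.capture("wrist"); show(c,"w13.png")
```

```text
t 23.6 tcp [ 0.54   -0.3317  0.0442] yaw 8.49 down [-0.     0.002 -1.   ] F [-0.2 -1.2  0.1] w 0.0852
```

View pics/w13.png

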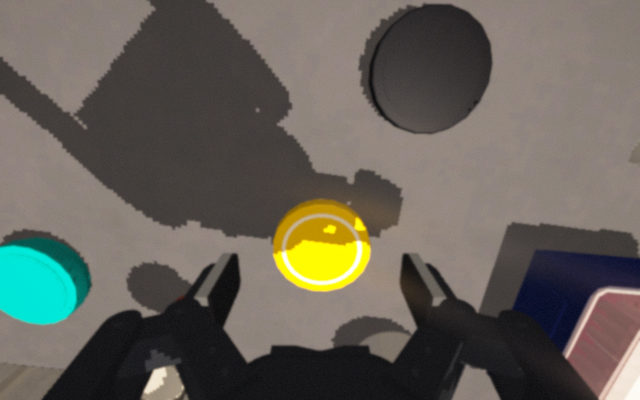

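The dish at (322,245) is between the pads. I'll lower 20 mm and then close.

>>> send_rows(
  increments=[
    [[0,0,-0.006],[0,0,0]],
    [[0,0,-0.006],[0,0,0]],
    [[0,0,-0.005],[0,0,0]],
    [[0,0,-0.002],[0,0,0]],
    [[0,0,0],[0,0,0]],
    [[0,0,0],[0,0,0]],
    [[0,0,0],[0,0,0]],
    [[0,0,0],[0,0,0]],
    [[0,0,0],[0,0,0]],
    [[0,0,0],[0,0,0]],
  ],
)

```text
time: 24.9
tool_pos: [0.5416, -0.333, 0.0264]
orientation: [0.536, -0.535, 0.46, -0.463]
ft_force: [-0.6, 0.4, 1.6]
grip_width: 0.0854
```

>>> send_rows(
  increments=[
    [[0,0,0],[0,0,0]],
    [[0,0,0],[0,0,0]],
    [[0,0,0],[0,0,0]],
    [[0,0,0],[0,0,0]],
    [[0,0,0],[0,0,0]],
    [[0,0,0],[0,0,0]],
    [[0,0,0],[0,0,0]],
    [[0,0,0.005],[0,0,0]],
    [[0,0,0.01],[0,0,0]],
    [[0,0,0.015],[0,0,0]],
  ],
  gripper=1,
  squeeze=50,
)

```text
time: 26.15
tool_pos: [0.5406, -0.3322, 0.0568]
orientation: [0.536, -0.535, 0.462, -0.462]
ft_force: [-0.1, -0.1, -0.7]
grip_width: 0.0565
```

>>> send_rows(
  increments=[
    [[0,0,0.02],[0,0,0]],
    [[0,0,0.025],[0,0,0]],
    [[0,0,0.025],[0,0,0]],
    [[-0.006,0.01,0.015],[0,0,0]],
    [[-0.012,0.025,0],[0,0,0]],
    [[-0.012,0.025,0],[0,0,0]],
    [[-0.012,0.025,0],[0,0,0]],
    [[-0.012,0.025,0],[0,0,0]],
    [[-0.012,0.025,0],[0,0,0]],
    [[-0.012,0.025,0],[0,0,0]],
  ],
)

```text
time: 27.4
tool_pos: [0.4666, -0.1735, 0.1656]
orientation: [0.537, -0.533, 0.453, -0.472]
ft_force: [-0.8, -0.3, -0.2]
grip_width: 0.0566
```

Run:
```python
from h import *
s=st()
c=arm.capture("wrist"); show(c,"w14.png")
```

```text
t 27.4 tcp [ 0.4666 -0.1735  0.1656] yaw 8.35 down [ 0.024 -0.014 -1.   ] F [-0.8 -0.3 -0.2] w 0.0566
```

View pics/w14.png

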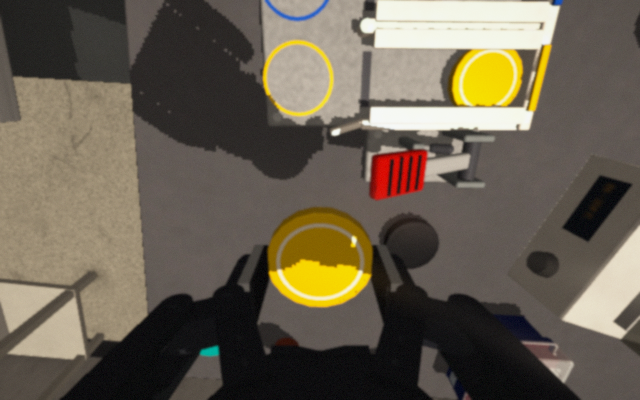

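The dish is held at (320,257), and the first one is seated in the yellow lane at (487,78). On to the ring, correcting a small tilt.

>>> send_rows(
  increments=[
    [[-0.006,0.016,0],[0.007,0.012,0]],
    [[-0.006,0.016,0],[0.007,0.012,0]],
    [[-0.006,0.016,0],[0,0,0]],
    [[-0.006,0.016,0],[0,0,0]],
    [[-0.004,0.012,-0.005],[0,0,0]],
    [[-0.002,0.006,-0.01],[0,0,0]],
    [[0,0,-0.015],[0,0,0]],
    [[0,0,-0.015],[0,0,0]],
    [[0,0,-0.015],[0,0,0]],
    [[0,0,-0.01],[0,0,0]],
  ],
)

```text
time: 28.7
tool_pos: [0.4338, -0.0842, 0.0925]
orientation: [0.535, -0.535, 0.463, -0.461]
ft_force: [-0.3, 0.1, -0.6]
grip_width: 0.0566
```

Run:
```python
from h import *
s=st(); print(car(s["tool_pos"]))
```

```text
t 28.7 tcp [ 0.4338 -0.0842  0.0925] yaw 8.39 down [-0.001  0.002 -1.   ] F [-0.3  0.1 -0.6] w 0.0566
[-103.24263531  -43.51722912]
```

>>> send_rows(
  increments=[
    [[0,0.003,-0.008],[0,0,0]],
    [[0,0.002,-0.008],[0,0,0]],
    [[0,0,-0.008],[0,0,0]],
    [[0,0,-0.007],[0,0,0]],
    [[0,0,-0.006],[0,0,0]],
    [[0,0,-0.005],[0,0,0]],
    [[0,0,-0.004],[0,0,0]],
    [[0,0,-0.002],[0,0,0]],
    [[0,0,0],[0,0,0]],
    [[0,0,0],[0,0,0]],
  ],
)

```text
time: 29.95
tool_pos: [0.4355, -0.0797, 0.0438]
orientation: [0.535, -0.535, 0.463, -0.462]
ft_force: [0.0, 0.7, -0.5]
grip_width: 0.0568
```

Run:
```python
from h import *
s=st(); print(car(s["tool_pos"]))
```

```text
t 29.95 tcp [ 0.4355 -0.0797  0.0438] yaw 8.36 down [-0.001  0.001 -1.   ] F [ 0.   0.7 -0.5] w 0.0568
[-100.93295529  -39.28646692]
```

>>> send_rows(
  increments=[
    [[-0.002,0.001,-0.002],[0,0,0]],
    [[0,0,-0.001],[0,0,0]],
    [[0,0,0],[0,0,0]],
    [[0,0,0],[0,0,0]],
    [[0,0,0],[0,0,0]],
    [[0,0,0],[0,0,0]],
    [[0,0,0],[0,0,0]],
    [[0,0,0],[0,0,0]],
    [[0,0,0],[0,0,0]],
    [[0,0,0],[0,0,0]],
  ],
)

```text
time: 31.2
tool_pos: [0.4353, -0.0795, 0.0433]
orientation: [0.536, -0.535, 0.462, -0.463]
ft_force: [-1.2, -0.2, 2.1]
grip_width: 0.0568
```

>>> send_rows(
  increments=[
    [[0,0,0],[0,0,0]],
    [[0,0,0],[0,0,0]],
    [[0,0,0],[0,0,0]],
    [[0,0,0],[0,0,0]],
    [[0,0,0.008],[0,0,0]],
    [[0,0,0.01],[0,0,0]],
    [[0,0,0.012],[0,0,0]],
    [[0,0,0.01],[0,0,0]],
    [[0,0,0],[0,0,0]],
    [[0,0,0],[0,0,0]],
  ],
  gripper=-1,
)

```text
time: 32.45
tool_pos: [0.4357, -0.0796, 0.0866]
orientation: [0.536, -0.534, 0.461, -0.463]
ft_force: [0.2, -0.4, -0.1]
grip_width: 0.0851
```

>>> send_rows(
  increments=[
    [[-0.01,-0.0015,0],[0,0,0]],
    [[-0.014,-0.002,0],[0,0,0]],
    [[-0.014,-0.002,0],[0,0,0]],
    [[-0.013,-0.002,0],[0,0,0]],
    [[-0.006,0,0],[0,0,0]],
    [[0,0,-0.01],[0,0,0]],
    [[0,0,-0.01],[0,0,0]],
    [[0,0,-0.004],[0,0,0]],
    [[0,0,0],[0,0,0]],
    [[0,0,0],[0,0,0]],
  ],
  gripper=1,
)

```text
time: 33.7
tool_pos: [0.3729, -0.087, 0.0589]
orientation: [0.535, -0.535, 0.463, -0.462]
ft_force: [-0.3, 0.3, 0.1]
grip_width: 0.0002
```

Run:
```python
from h import *
s=st(); print(car(s["tool_pos"]))
c=arm.capture("wrist"); show(c,"w15.png")
for d in dishes(c,.032): print(*d,car(d[3]))
```

```text
t 33.7 tcp [ 0.3729 -0.087   0.0589] yaw 8.35 down [-0.     0.001 -1.   ] F [-0.3  0.3  0.1] w 0.0002
[-163.86125737  -37.43143227]
blue [431.7 108.3] 1553 [ 4.174e-01 -4.000e-04] [-107.3212518   41.8016659]
yellow [423.1 238.9] 2704 [ 0.4325 -0.0727] [-102.85496734  -31.92317593]
yellow [424.4 250.4] 3612 [ 0.4353 -0.08  ] [-101.1420895   -39.55180946]
yellow [633.7 250.3] 295 [ 0.5596 -0.0617] [ 24.49775365 -39.45274816]
```

View pics/w15.png

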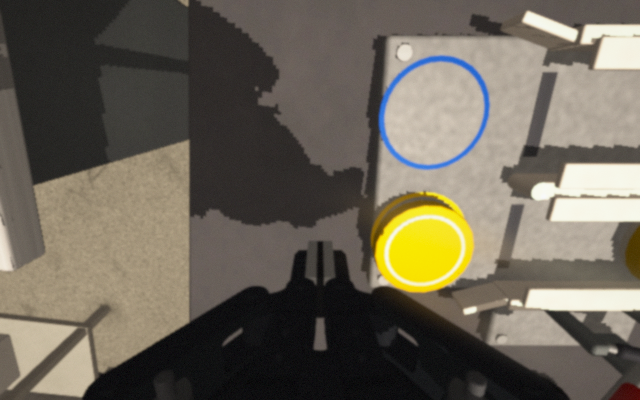

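The dish is on the ring at (424,250). Pushing now.

>>> send_rows(
  increments=[
    [[0,0,-0.008],[0,0,0]],
    [[0,0,-0.006],[0,0,0]],
    [[0,0,-0.002],[0,0,0]],
    [[0.005,0.0007,0],[0,0,0]],
    [[0.006,0.0009,0],[0,0,0]],
    [[0.008,0.0012,0],[0,0,0]],
    [[0.008,0.0012,0],[0,0,0]],
    [[0.008,0.0012,0],[0,0,0]],
    [[0.008,0.0012,0],[0,0,0]],
    [[0.008,0.0012,0],[0,0,0]],
  ],
)

```text
time: 35.0
tool_pos: [0.4282, -0.079, 0.0424]
orientation: [0.535, -0.535, 0.462, -0.462]
ft_force: [-0.6, -0.2, 1.0]
grip_width: 0.0005
```

>>> send_rows(
  increments=[
    [[0.008,0.0012,0],[0,0,0]],
    [[0.008,0.0012,0],[0,0,0]],
    [[0.008,0.0012,0],[0,0,0]],
    [[0.008,0.0012,0],[0,0,0]],
    [[0.008,0.0012,0],[0,0,0]],
    [[0.008,0.0012,0],[0,0,0]],
    [[0.006,0.0009,0],[0,0,0]],
    [[0.004,0.0006,0],[0,0,0]],
    [[0.002,0.0003,0],[0,0,0]],
    [[0,0,0],[0,0,0]],
  ],
)

```text
time: 36.25
tool_pos: [0.4928, -0.0693, 0.0423]
orientation: [0.535, -0.535, 0.462, -0.462]
ft_force: [-0.3, -0.1, 0.6]
grip_width: -0.0002
```

Run:
```python
from h import *
s=st(); print(car(s["tool_pos"]))
c=arm.capture("wrist"); show(c,"w16.png")
```

```text
t 36.25 tcp [ 0.4928 -0.0693  0.0423] yaw 8.38 down [ 0.001  0.    -1.   ] F [-0.3 -0.1  0.6] w -0.0002
[-42.68078242 -37.3128964 ]
```

View pics/w16.png

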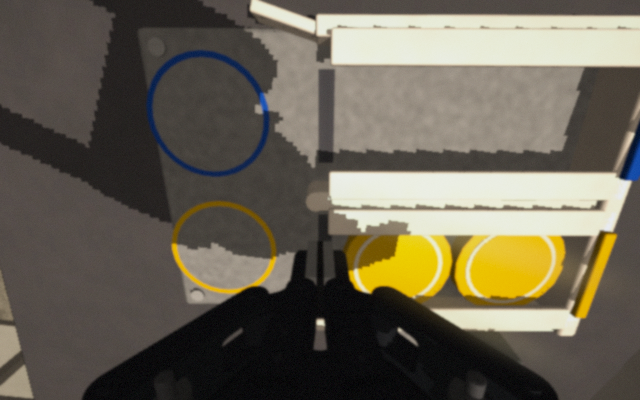

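Both yellow dishes are in, at (400,265) and (510,265), and the rear one is about 8 mm past the slot. I'll push 4 mm more for margin, then lift out.

>>> send_rows(
  increments=[
    [[0.002,0.0003,0],[0,0,0]],
    [[0.002,0.0003,0],[0,0,0]],
    [[0,0,0],[0,0,0]],
    [[-0.003,0,0.01],[0,0,0]],
    [[0,0,0.02],[0,0,0]],
    [[0,0,0.025],[0,0,0]],
    [[0,0,0.025],[0,0,0]],
    [[0,0.01,0.015],[0,0,0]],
    [[-0.002,0.03,0],[0,0,0]],
    [[-0.004,0.04,0],[0,0,0]],
  ],
)

```text
time: 37.55
tool_pos: [0.4896, 0.0126, 0.1444]
orientation: [0.537, -0.531, 0.461, -0.466]
ft_force: [0.3, -0.0, -0.1]
grip_width: -0.0001
```

Run:
```python
from h import *
s=st(); print(s["qpos"].round(2))
c=arm.capture("top"); show(c,"t3.png",(200,140,480,260),2.8)
for d in dishes(c): print(*d)
```

```text
t 37.55 tcp [0.4896 0.0126 0.1444] yaw 8.03 down [ 0.011  0.001 -1.   ] F [ 0.3 -0.  -0.1] w -0.0001
[-0.12  0.04  2.02  0.    1.07 -0.26]
blue [235.2 190.4] 200 [0.5458 0.286 ]
blue [244.1 231.6] 209 [0.4078 0.2559]
yellow [338.9 168.5] 125 [ 0.6098 -0.0607]
yellow [341.5 190.7] 121 [ 0.5345 -0.0669]
```

View pics/t3.png

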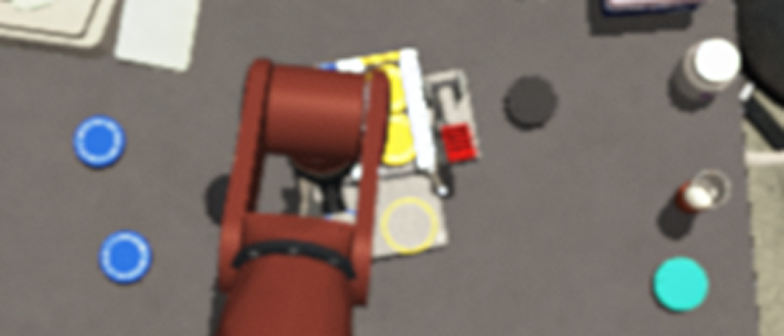

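Both yellow dishes are in the lane at (403,90) and (402,140) of the crop. The blue dishes have not moved. Next is the near blue one.

>>> send_rows(
  increments=[
    [[-0.01,0.025,0],[0,0.011,0.006]],
    [[-0.01,0.025,0],[0,0,0]],
    [[-0.01,0.025,0],[0,0,0]],
    [[-0.01,0.025,0],[0,0,0]],
    [[-0.01,0.025,0],[0,0,0]],
    [[-0.01,0.025,0],[0,0,0]],
    [[-0.008,0.022,0],[0,0,0]],
    [[-0.005,0.018,0],[0,0,0]],
    [[-0.002,0.01,0],[0,0,0]],
    [[0,0,0],[0,0,0]],
  ],
  gripper=-1,
)

```text
time: 38.85
tool_pos: [0.4087, 0.2297, 0.1456]
orientation: [0.541, -0.534, 0.462, -0.458]
ft_force: [0.6, -0.7, 0.1]
grip_width: 0.0852
```

Run:
```python
from h import *
s=st()
c=arm.capture("wrist"); show(c,"w17.png")
for d in dishes(c): print(*d)
```

```text
t 38.85 tcp [0.4087 0.2297 0.1456] yaw 8.86 down [ 0.003  0.011 -1.   ] F [ 0.6 -0.7  0.1] w 0.0852
blue [474.9 153.9] 1175 [0.5414 0.2896]
blue [323.5 164.7] 990 [0.4079 0.2589]
blue [480.6 157.8] 1650 [0.5476 0.287 ]
blue [323.8 168.5] 1617 [0.4088 0.2555]
```

View pics/w17.png

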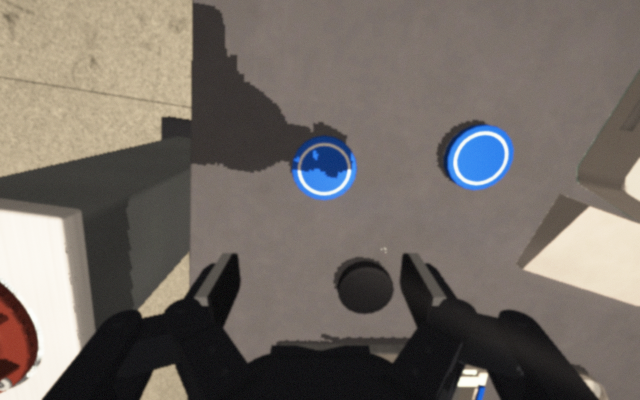

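The target is the near blue dish at (324,168). The other blue one is at (478,156) and the black look-alike at (365,287).

>>> send_rows(
  increments=[
    [[0,0.01,0],[-0.011,0.003,-0.008]],
    [[0,0.01,-0.005],[0,0,0]],
    [[0,0.007,-0.012],[0,0,0]],
    [[0,0,-0.015],[0,0,0]],
    [[0,0,-0.015],[0,0,0]],
    [[0,0,-0.015],[0,0,0]],
    [[0,0,-0.015],[0,0,0]],
    [[0,0,-0.012],[0,0,0]],
    [[0,0,-0.006],[0,0,0]],
    [[0,0,0],[0,0,0]],
  ],
)

```text
time: 40.15
tool_pos: [0.4077, 0.2541, 0.0418]
orientation: [-0.533, 0.536, -0.463, 0.463]
ft_force: [-0.9, -0.1, -0.3]
grip_width: 0.0856
```

Run:
```python
from h import *
s=st()
c=arm.capture("wrist"); show(c,"w18.png")
for d in dishes(c): print(*d)
```

```text
t 40.15 tcp [0.4077 0.2541 0.0418] yaw 8.19 down [-0.004 -0.003 -1.   ] F [-0.9 -0.1 -0.3] w 0.0856
blue [555.9 216.9] 3178 [0.5375 0.2933]
blue [322.3 234.8] 2465 [0.4077 0.2628]
blue [568.6 228.6] 3874 [0.5477 0.2874]
blue [322.4 245.8] 3597 [0.4088 0.2557]
```

View pics/w18.png

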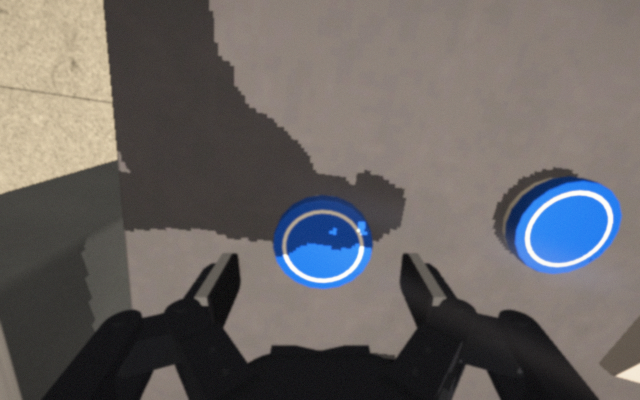

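The dish at (323,243) is between the pads. I'll lower 17 mm with a small shift of +2 mm in y, then close.

>>> send_rows(
  increments=[
    [[0.001,0.002,-0.006],[0,0,0]],
    [[0,0,-0.006],[0,0,0]],
    [[0,0,-0.003],[0,0,0]],
    [[0,0,-0.002],[0,0,0]],
    [[0,0,0],[0,0,0]],
    [[0,0,0],[0,0,0]],
    [[0,0,0],[0,0,0]],
    [[0,0,0],[0,0,0]],
    [[0,0,0],[0,0,0]],
    [[0,0,0],[0,0,0]],
  ],
)

```text
time: 41.45
tool_pos: [0.4108, 0.2572, 0.0259]
orientation: [-0.534, 0.535, -0.463, 0.463]
ft_force: [0.4, 0.8, 0.9]
grip_width: 0.0855
```

>>> send_rows(
  increments=[
    [[0,0,0],[0,0,0]],
    [[0,0,0],[0,0,0]],
    [[0,0,0],[0,0,0]],
    [[0,0,0],[0,0,0]],
    [[0,0,0],[0,0,0]],
    [[0,0,0],[0,0,0]],
    [[0,0,0],[0,0,0]],
    [[0,0,0.005],[0,0,0]],
    [[0,0,0.01],[0,0,0]],
    [[0,0,0.015],[0,0,0]],
  ],
  gripper=1,
  squeeze=50,
)

```text
time: 42.7
tool_pos: [0.4095, 0.2566, 0.0567]
orientation: [-0.533, 0.536, -0.463, 0.463]
ft_force: [-0.7, 0.1, 0.4]
grip_width: 0.0569
```

>>> send_rows(
  increments=[
    [[0,0,0.02],[0,0,0]],
    [[0,0,0.025],[0,0,0]],
    [[0,-0.01,0.015],[0,0,0]],
    [[0.001,-0.02,0],[0,0,0]],
    [[0.001,-0.025,0],[0,0,0]],
    [[0.002,-0.025,0],[0,0,0]],
    [[0.002,-0.025,0],[0,0,0]],
    [[0.002,-0.025,0],[0,0,0]],
    [[0.002,-0.025,0],[0,0,0]],
    [[0.002,-0.02,0],[0,0,0]],
  ],
)

```text
time: 43.95
tool_pos: [0.4262, 0.0792, 0.1328]
orientation: [0.54, -0.531, 0.458, -0.466]
ft_force: [0.7, 1.2, -0.7]
grip_width: 0.0565
```

Run:
```python
from h import *
s=st(); print(car(s["tool_pos"]),wor(-102,38))
c=arm.capture("wrist"); show(c,"w19.png")
```

```text
t 43.95 tcp [0.4262 0.0792 0.1328] yaw 8.44 down [ 0.017  0.002 -1.   ] F [ 0.7  1.2 -0.7] w 0.0565
[-87.11680058 119.30251761] [ 0.42321588 -0.00339065]
```

View pics/w19.png

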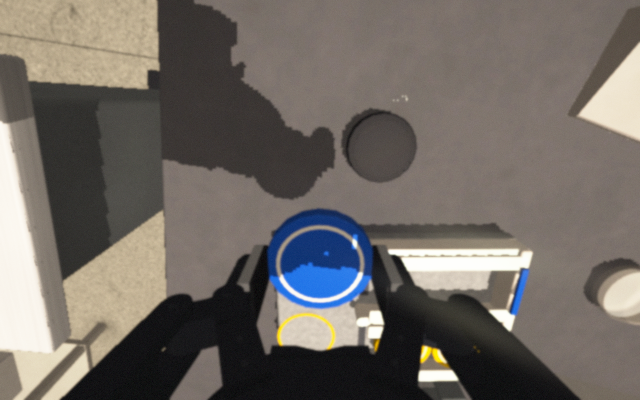

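The blue dish is held at (320,257). On to the blue ring.

>>> send_rows(
  increments=[
    [[-0.002,-0.016,0],[-0.002,0.017,0]],
    [[-0.001,-0.016,0],[0,0,0]],
    [[0,-0.016,0],[0,0,0]],
    [[0,-0.014,0],[0,0,0]],
    [[0,-0.01,0],[0,0,0]],
    [[0,-0.005,-0.005],[0,0,0]],
    [[0,0,-0.01],[0,0,0]],
    [[0,0,-0.01],[0,0,0]],
    [[0,0,-0.01],[0,0,0]],
    [[0,0,-0.005],[0,0,0]],
  ],
)

```text
time: 45.25
tool_pos: [0.4241, -0.0005, 0.0943]
orientation: [0.536, -0.534, 0.461, -0.464]
ft_force: [0.1, 1.3, -1.3]
grip_width: 0.0568
```

Run:
```python
from h import *
s=st(); print(car(s["tool_pos"]),wor(-102,38))
```

```text
t 45.25 tcp [ 0.4241 -0.0005  0.0943] yaw 8.37 down [ 0.005  0.    -1.   ] F [ 0.1  1.3 -1.3] w 0.0568
[-100.67818329   40.70742914] [ 0.42321588 -0.00339065]
```

>>> send_rows(
  increments=[
    [[-0.001,-0.002,-0.008],[0,0.004,0]],
    [[-0.001,-0.001,-0.008],[0,0,0]],
    [[0,0,-0.008],[0,0,0]],
    [[0,0,-0.008],[0,0,0]],
    [[0,0,-0.006],[0,0,0]],
    [[0,0,-0.005],[0,0,0]],
    [[0,0,-0.004],[0,0,0]],
    [[0,0,-0.003],[0,0,0]],
    [[0,0,-0.001],[0,0,0]],
    [[0,0,0],[0,0,0]],
  ],
)

```text
time: 46.5
tool_pos: [0.4228, -0.0036, 0.0431]
orientation: [-0.535, 0.536, -0.463, 0.461]
ft_force: [0.2, -0.1, -1.0]
grip_width: 0.0567
```

Run:
```python
from h import *
s=st(); print(car(s["tool_pos"]),wor(-102,38))
```

```text
t 46.5 tcp [ 0.4228 -0.0036  0.0431] yaw 8.42 down [-0.003  0.    -1.   ] F [ 0.2 -0.1 -1. ] w 0.0567
[-102.4764148    37.86336938] [ 0.42321588 -0.00339065]
```

>>> send_rows(
  increments=[
    [[0,0,-0.001],[0,0,0]],
    [[0,0,-0.001],[0,0,0]],
    [[0,0,0],[0,0,0]],
    [[0,0,0],[0,0,0]],
    [[0,0,0],[0,0,0]],
    [[0,0,0],[0,0,0]],
    [[0,0,0],[0,0,0]],
    [[0,0,0],[0,0,0]],
    [[0,0,0],[0,0,0]],
    [[0,0,0],[0,0,0]],
  ],
)

```text
time: 47.75
tool_pos: [0.4235, -0.0037, 0.0427]
orientation: [-0.535, 0.536, -0.463, 0.461]
ft_force: [-1.3, -0.1, 2.6]
grip_width: 0.0568
```

>>> send_rows(
  increments=[
    [[0,0,0],[0,0,0]],
    [[0,0,0],[0,0,0]],
    [[0,0,0],[0,0,0]],
    [[0,0,0],[0,0,0]],
    [[0,0,0.008],[0,0,0]],
    [[0,0,0.01],[0,0,0]],
    [[0,0,0.012],[0,0,0]],
    [[0,0,0.01],[0,0,0]],
    [[0,0,0],[0,0,0]],
    [[0,0,0],[0,0,0]],
  ],
  gripper=-1,
)

```text
time: 49.0
tool_pos: [0.4244, -0.0038, 0.0864]
orientation: [-0.535, 0.535, -0.462, 0.462]
ft_force: [-0.1, -0.4, 0.2]
grip_width: 0.0854
```

>>> send_rows(
  increments=[
    [[-0.01,-0.0015,0],[0,0,0]],
    [[-0.014,-0.002,0],[0,0,0]],
    [[-0.014,-0.002,0],[0,0,0]],
    [[-0.013,-0.002,0],[0,0,0]],
    [[-0.006,0,0],[0,0,0]],
    [[0,0,-0.01],[0,0,0]],
    [[0,0,-0.01],[0,0,0]],
    [[0,0,-0.004],[0,0,0]],
    [[0,0,0],[0,0,0]],
    [[0,0,0],[0,0,0]],
  ],
  gripper=1,
)

```text
time: 50.25
tool_pos: [0.3616, -0.0115, 0.0588]
orientation: [-0.535, 0.536, -0.463, 0.461]
ft_force: [0.8, 0.0, -0.6]
grip_width: -0.0002
```

Run:
```python
from h import *
s=st(); print(car(s["tool_pos"]))
c=arm.capture("wrist"); show(c,"w20.png")
for d in dishes(c,.032): print(*d,car(d[3]))
```

```text
t 50.25 tcp [ 0.3616 -0.0115  0.0588] yaw 8.41 down [-0.004  0.001 -1.   ] F [ 0.8  0.  -0.6] w -0.0002
[-164.18370216   38.91593532]
blue [417.4 234.1] 2847 [0.4167 0.0056] [-107.14462107   47.83977832]
blue [423.9 251.3] 3483 [ 0.4234 -0.0049] [-102.03648572   36.47989482]
yellow [431.2 304.4] 186 [ 0.4383 -0.0417] [-92.62505377  -2.09049472]
yellow [523.7 348.8] 295 [ 0.5108 -0.068 ] [-24.70011777 -38.61641796]
yellow [560.5 351.9] 2154 [ 0.5368 -0.0669] [  1.18494574 -41.29475457]
yellow [605.4 353.3] 786 [ 0.5677 -0.0634] [ 32.2660129  -42.30829507]
yellow [629.3 355.2] 767 [ 0.5847 -0.0625] [ 49.21705093 -43.88065303]
```

View pics/w20.png

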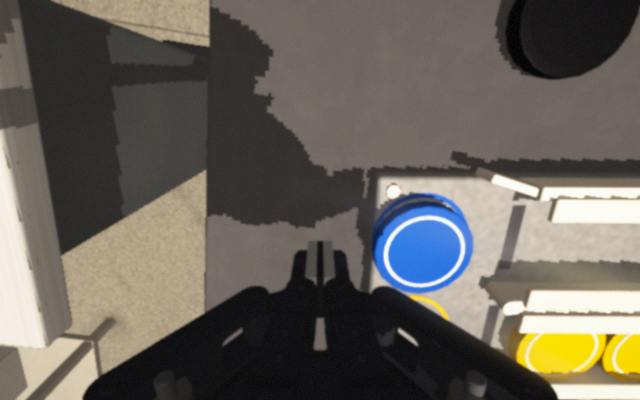

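The blue dish is on its ring at (424,246). I'll use the same push sequence as for the first yellow one.

>>> send_rows(
  increments=[
    [[0,-0.001,-0.008],[0,0,0]],
    [[0,0,-0.006],[0,0,0]],
    [[0,0,-0.002],[0,0,0]],
    [[0.005,0.0007,0],[0,0,0]],
    [[0.006,0.0009,0],[0,0,0]],
    [[0.008,0.0012,0],[0,0,0]],
    [[0.008,0.0012,0],[0,0,0]],
    [[0.008,0.0012,0],[0,0,0]],
    [[0.008,0.0012,0],[0,0,0]],
    [[0.008,0.0012,0],[0,0,0]],
  ],
)

```text
time: 51.55
tool_pos: [0.4167, -0.0045, 0.0421]
orientation: [-0.535, 0.536, -0.463, 0.461]
ft_force: [-0.4, -0.6, -0.2]
grip_width: 0.0004
```

>>> send_rows(
  increments=[
    [[0.008,0.0012,0],[0,0,0]],
    [[0.008,0.0012,0],[0,0,0]],
    [[0.008,0.0012,0],[0,0,0]],
    [[0.008,0.0012,0],[0,0,0]],
    [[0.008,0.0012,0],[0,0,0]],
    [[0.008,0.0012,0],[0,0,0]],
    [[0.008,0.0012,0],[0,0,0]],
    [[0.008,0.0012,0],[0,0,0]],
    [[0.006,0.0009,0],[0,0,0]],
    [[0.004,0.0006,0],[0,0,0]],
  ],
)

```text
time: 52.8
tool_pos: [0.4961, 0.0074, 0.042]
orientation: [-0.535, 0.536, -0.463, 0.461]
ft_force: [-0.8, -0.3, 0.4]
grip_width: 0.0001
```

Run:
```python
from h import *
s=st(); print(car(s["tool_pos"]))
c=arm.capture("wrist"); show(c,"w21.png")
```

```text
t 52.8 tcp [0.4961 0.0074 0.042 ] yaw 8.43 down [-0.004  0.    -1.   ] F [-0.8 -0.3  0.4] w 0.0001
[-28.34317254  38.16329876]
```

View pics/w21.png

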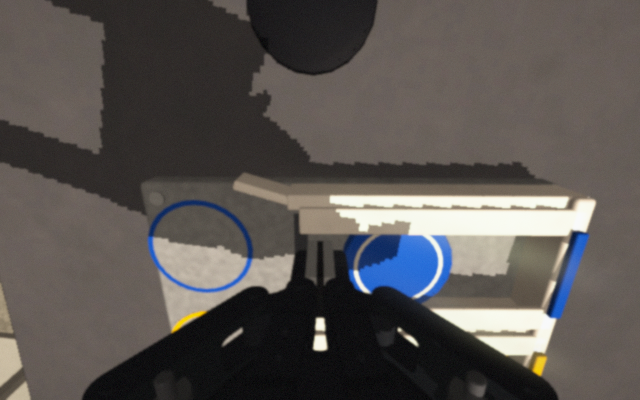

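The blue dish is under the lips at (398,265). I'll push the last 46 mm and then lift out.

>>> send_rows(
  increments=[
    [[0.007,0.001,0],[0,0,0]],
    [[0.007,0.001,0],[0,0,0]],
    [[0.007,0.001,0],[0,0,0]],
    [[0.007,0.001,0],[0,0,0]],
    [[0.006,0.0009,0],[0,0,0]],
    [[0.004,0.0006,0],[0,0,0]],
    [[0.003,0.0004,0],[0,0,0]],
    [[0.002,0.0003,0],[0,0,0]],
    [[0.001,0.0002,0],[0,0,0]],
    [[0,0,0],[0,0,0]],
  ],
)

```text
time: 54.1
tool_pos: [0.5431, 0.0143, 0.042]
orientation: [-0.535, 0.536, -0.463, 0.461]
ft_force: [-0.8, 0.6, 0.6]
grip_width: -0.0002
```

>>> send_rows(
  increments=[
    [[0,0,0.01],[0,0,0]],
    [[0,0,0.02],[0,0,0]],
    [[0,0,0.025],[0,0,0]],
    [[0,0,0.025],[0,0,0]],
    [[0,0.01,0.015],[0,0,0]],
    [[0,0.03,0],[0,0,0]],
    [[0,0.035,0],[0,0,0]],
    [[0,0.035,0],[0,0,0]],
    [[0,0.035,0],[0,0,0]],
    [[0,0.025,0],[0,0,0]],
  ],
)

```text
time: 55.35
tool_pos: [0.544, 0.1908, 0.145]
orientation: [0.536, -0.533, 0.462, -0.464]
ft_force: [0.2, -0.6, 1.6]
grip_width: 0.0002
```

>>> send_rows(
  increments=[
    [[0,0.02,0],[0,0,0]],
    [[0,0.02,0],[0,0,0]],
    [[0,0.01,0],[0,0,0]],
    [[0,0.005,0],[0,0,0]],
    [[0,0,0],[0,0,0]],
    [[0,0,0],[0,0,0]],
    [[0,0,0],[0,0,0]],
    [[0,0,0],[0,0,0]],
    [[0,0,0],[0,0,0]],
    [[0,0,0],[0,0,0]],
  ],
  gripper=-1,
)

```text
time: 56.6
tool_pos: [0.543, 0.2492, 0.1451]
orientation: [0.536, -0.533, 0.462, -0.463]
ft_force: [-0.2, -0.2, -1.2]
grip_width: 0.0859
```

Run:
```python
from h import *
s=st()
c=arm.capture("wrist"); show(c,"w22.png")
for d in dishes(c): print(*d)
c=arm.capture("top"); show(c,"t4.png",(200,140,480,260),2.8)
for d in dishes(c): print(*d)
```

```text
t 56.6 tcp [0.543  0.2492 0.1451] yaw 8.22 down [ 0.004  0.002 -1.   ] F [-0.2 -0.2 -1.2] w 0.0859
blue [329.8 151.3] 1062 [0.5465 0.2903]
blue [330.1 155.3] 1702 [0.5474 0.2868]
blue [314.7 174.1] 131 [0.5931 0.0203]
yellow [336.8 167.6] 179 [ 0.613  -0.0538]
yellow [341.1 190.4] 133 [ 0.5355 -0.0656]
```

View pics/w22.png

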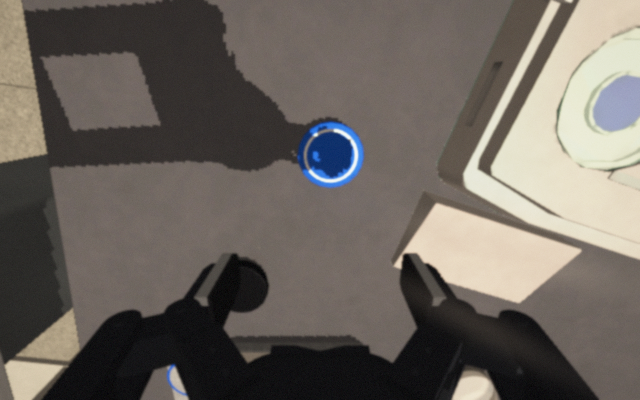

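View pics/t4.png

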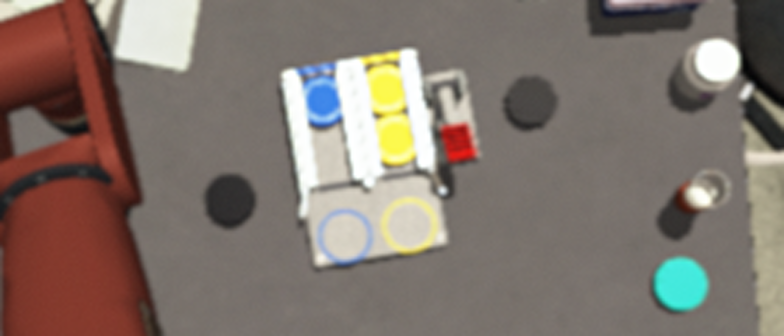

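The first blue dish is in at (323,100) of the top crop. The target is the last blue dish at (331,154) in the wrist view. I'll check clearance to the microscope base corner at (440,178) and the card at (428,195).

Run:
```python
from h import *
c=arm.capture("wrist")
for u,v,z in ((440,178,0),(465,185,.03),(428,195,.0),(393,265,.0),(560,0,.03)): print(u,v,ray(c,u,v,z).round(4))
```

```text
440 178 [0.6588 0.2773 0.    ]
465 185 [0.6681 0.2803 0.03  ]
428 195 [0.6518 0.2585 0.    ]
393 265 [0.6353 0.1746 0.    ]
560 0 [0.6933 0.4245 0.03  ]
```

There is about 45 mm of clearance. Descending.

>>> send_rows(
  increments=[
    [[0.002,0.012,0],[0,0.003,0]],
    [[0.002,0.013,-0.005],[0,0,0]],
    [[0,0.01,-0.012],[0,0,0]],
    [[0,0,-0.015],[0,0,0]],
    [[0,0,-0.015],[0,0,0]],
    [[0,0,-0.015],[0,0,0]],
    [[0,0,-0.015],[0,0,0]],
    [[0,0,-0.012],[0,0,0]],
    [[0,0,-0.006],[0,0,0]],
    [[0,0,0],[0,0,0]],
  ],
)

```text
time: 58.0
tool_pos: [0.5454, 0.2863, 0.0408]
orientation: [-0.534, 0.535, -0.464, 0.462]
ft_force: [0.2, -0.2, -0.0]
grip_width: 0.0852
```

Run:
```python
from h import *
s=st()
c=arm.capture("wrist"); show(c,"w23.png")
for d in dishes(c): print(*d)
```

```text
t 58.0 tcp [0.5454 0.2863 0.0408] yaw 8.24 down [-0.003  0.001 -1.   ] F [ 0.2 -0.2 -0. ] w 0.0852
blue [323.8 236.6] 2479 [0.5463 0.2945]
blue [324.  247.8] 3619 [0.5475 0.2873]
```

View pics/w23.png

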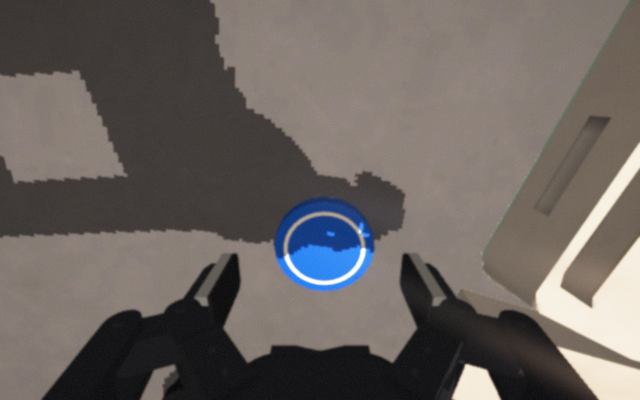

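The dish at (325,245) is between the pads. Lower and close.

>>> send_rows(
  increments=[
    [[0.001,0.001,-0.006],[0,0,0]],
    [[0,0,-0.006],[0,0,0]],
    [[0,0,-0.003],[0,0,0]],
    [[0,0,-0.001],[0,0,0]],
    [[0,0,0],[0,0,0]],
    [[0,0,0],[0,0,0]],
    [[0,0,0],[0,0,0]],
    [[0,0,0],[0,0,0]],
    [[0,0,0],[0,0,0]],
    [[0,0,0],[0,0,0]],
  ],
)

```text
time: 59.3
tool_pos: [0.5485, 0.2882, 0.0266]
orientation: [0.536, -0.534, 0.463, -0.463]
ft_force: [-0.3, -0.3, 0.2]
grip_width: 0.0855
```

>>> send_rows(
  increments=[
    [[0,0,0],[0,0,0]],
    [[0,0,0],[0,0,0]],
    [[0,0,0],[0,0,0]],
    [[0,0,0],[0,0,0]],
    [[0,0,0],[0,0,0]],
    [[0,0,0],[0,0,0]],
    [[0,0,0],[0,0,0]],
    [[0,0,0.005],[0,0,0]],
    [[0,0,0.01],[0,0,0]],
    [[0,0,0.015],[0,0,0]],
  ],
  gripper=1,
  squeeze=50,
)

```text
time: 60.55
tool_pos: [0.5474, 0.2878, 0.0571]
orientation: [0.535, -0.535, 0.463, -0.462]
ft_force: [1.4, -0.2, -0.9]
grip_width: 0.0562
```

>>> send_rows(
  increments=[
    [[0,0,0.02],[0,0,0]],
    [[0,0,0.025],[0,0,0]],
    [[-0.005,-0.01,0.015],[0,0,0]],
    [[-0.011,-0.025,0],[0,0,0]],
    [[-0.011,-0.025,0],[0,0,0]],
    [[-0.011,-0.025,0],[0,0,0]],
    [[-0.011,-0.025,0],[0,0,0]],
    [[-0.011,-0.025,0],[0,0,0]],
    [[-0.011,-0.025,0],[0,0,0]],
    [[-0.011,-0.025,0],[0,0,0]],
  ],
)

```text
time: 61.8
tool_pos: [0.4712, 0.1013, 0.1396]
orientation: [0.544, -0.527, 0.457, -0.467]
ft_force: [-0.1, -0.4, -0.6]
grip_width: 0.0564
```

Run:
```python
from h import *
s=st(); print(car(s["tool_pos"]))
c=arm.capture("wrist"); show(c,"w24.png")
```

```text
t 61.8 tcp [0.4712 0.1013 0.1396] yaw 8.47 down [ 0.026  0.008 -1.   ] F [-0.1 -0.4 -0.6] w 0.0564
[-39.38283338 134.67032312]
```

View pics/w24.png

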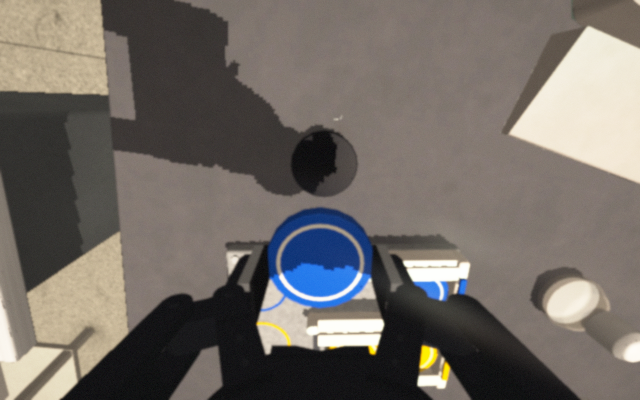

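Held at (320,257). Continuing to the blue ring.

>>> send_rows(
  increments=[
    [[-0.009,-0.02,0],[-0.004,0.013,0]],
    [[-0.009,-0.018,0],[-0.004,0.013,0]],
    [[-0.008,-0.018,0],[0,0,0]],
    [[-0.008,-0.018,0],[0,0,0]],
    [[-0.006,-0.014,0],[0,0,0]],
    [[-0.003,-0.006,-0.005],[0,0,0]],
    [[0,0,-0.01],[0,0,0]],
    [[0,0,-0.015],[0,0,0]],
    [[0,0,-0.012],[0,0,0]],
    [[0,0,-0.005],[0,0,0]],
  ],
)

```text
time: 63.1
tool_pos: [0.4292, 0.0036, 0.0972]
orientation: [0.537, -0.533, 0.459, -0.465]
ft_force: [0.0, -0.1, -1.3]
grip_width: 0.0566
```

Run:
```python
from h import *
s=st(); print(car(s["tool_pos"]))
```

```text
t 63.1 tcp [0.4292 0.0036 0.0972] yaw 8.39 down [ 0.011 -0.002 -1.   ] F [ 0.  -0.1 -1.3] w 0.0566
[-95.0797115   44.09815718]
```

>>> send_rows(
  increments=[
    [[-0.004,-0.004,-0.006],[0.002,0.01,0]],
    [[-0.002,-0.003,-0.009],[0,0,0]],
    [[0,0,-0.009],[0,0,0]],
    [[0,0,-0.008],[0,0,0]],
    [[0,0,-0.006],[0,0,0]],
    [[0,0,-0.006],[0,0,0]],
    [[0,0,-0.004],[0,0,0]],
    [[0,0,-0.002],[0,0,0]],
    [[0,0,0],[0,0,0]],
    [[0,0,0],[0,0,0]],
  ],
)

```text
time: 64.35
tool_pos: [0.4234, -0.0037, 0.0437]
orientation: [0.536, -0.535, 0.462, -0.462]
ft_force: [-0.1, -0.2, -0.3]
grip_width: 0.0565
```

Run:
```python
from h import *
s=st(); print(car(s["tool_pos"]))
```

```text
t 64.35 tcp [ 0.4234 -0.0037  0.0437] yaw 8.42 down [ 0.     0.001 -1.   ] F [-0.1 -0.2 -0.3] w 0.0565
[-101.82771175   37.67404855]
```

>>> send_rows(
  increments=[
    [[0,0,-0.001],[0,0,0]],
    [[0,0,-0.001],[0,0,0]],
    [[0,0,0],[0,0,0]],
    [[0,0,0],[0,0,0]],
    [[0,0,0],[0,0,0]],
    [[0,0,0],[0,0,0]],
    [[0,0,0],[0,0,0]],
    [[0,0,0],[0,0,0]],
    [[0,0,0],[0,0,0]],
    [[0,0,0],[0,0,0]],
  ],
)

```text
time: 65.6
tool_pos: [0.424, -0.0038, 0.0435]
orientation: [0.536, -0.535, 0.462, -0.462]
ft_force: [0.3, 0.4, -0.3]
grip_width: 0.0569
```

>>> send_rows(
  increments=[
    [[0,0,0],[0,0,0]],
    [[0,0,0],[0,0,0]],
    [[0,0,0],[0,0,0]],
    [[0,0,0],[0,0,0]],
    [[0,0,0.008],[0,0,0]],
    [[0,0,0.01],[0,0,0]],
    [[0,0,0.012],[0,0,0]],
    [[0,0,0.01],[0,0,0]],
    [[0,0,0],[0,0,0]],
    [[0,0,0],[0,0,0]],
  ],
  gripper=-1,
)

```text
time: 66.85
tool_pos: [0.425, -0.0039, 0.0877]
orientation: [0.536, -0.535, 0.461, -0.463]
ft_force: [-0.7, -0.4, -0.3]
grip_width: 0.0853
```

>>> send_rows(
  increments=[
    [[-0.01,-0.0015,0],[0,0,0]],
    [[-0.014,-0.002,0],[0,0,0]],
    [[-0.014,-0.002,0],[0,0,0]],
    [[-0.013,-0.002,0],[0,0,0]],
    [[-0.006,-0.001,0],[0,0,0]],
    [[0,0,-0.01],[0,0,0]],
    [[0,0,-0.01],[0,0,0]],
    [[0,0,-0.004],[0,0,0]],
    [[0,0,0],[0,0,0]],
    [[0,0,0],[0,0,0]],
  ],
  gripper=1,
)

```text
time: 68.1
tool_pos: [0.3622, -0.0127, 0.06]
orientation: [0.535, -0.535, 0.462, -0.462]
ft_force: [0.3, 0.8, 0.2]
grip_width: 0.0
```

Run:
```python
from h import *
s=st(); print(car(s["tool_pos"]))
c=arm.capture("wrist"); show(c,"w25.png")
for d in dishes(c,.032): print(*d,car(d[3]))
```

```text
t 68.1 tcp [ 0.3622 -0.0127  0.06  ] yaw 8.41 down [-0.001  0.001 -1.   ] F [0.3 0.8 0.2] w 0.0
[-163.70444781   37.64476314]
blue [416.4 231. ] 2794 [0.417  0.0057] [-106.83329862   47.89526104]
blue [423.2 248. ] 3460 [ 0.4239 -0.0047] [-101.51278582   36.60534768]
yellow [429.3 301.8] 208 [ 0.4382 -0.0423] [-92.81092336  -2.66967733]
yellow [521.8 346.6] 328 [ 0.5115 -0.0692] [-24.18135188 -39.90517005]
yellow [558.1 348.1] 2139 [ 0.5368 -0.0668] [  1.19943317 -41.19580956]
yellow [602.7 349.8] 799 [ 0.568  -0.0637] [ 32.51938563 -42.64859238]
yellow [627.9 351. ] 891 [ 0.5858 -0.0621] [ 50.36339573 -43.64423473]
```

View pics/w25.png

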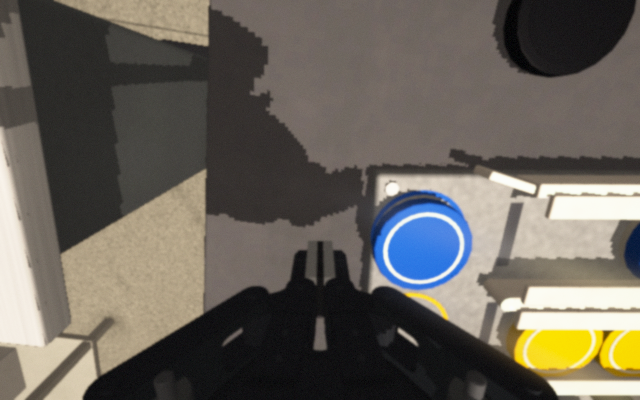

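The second blue dish is on its ring at (422,243). Pushing now.

>>> send_rows(
  increments=[
    [[0,0,-0.009],[0,0,0]],
    [[0,0,-0.007],[0,0,0]],
    [[0,0,-0.002],[0,0,0]],
    [[0.005,0.0007,0],[0,0,0]],
    [[0.006,0.0009,0],[0,0,0]],
    [[0.008,0.0012,0],[0,0,0]],
    [[0.008,0.0012,0],[0,0,0]],
    [[0.008,0.0012,0],[0,0,0]],
    [[0.008,0.0012,0],[0,0,0]],
    [[0.008,0.0012,0],[0,0,0]],
  ],
)

```text
time: 69.4
tool_pos: [0.4176, -0.0046, 0.0414]
orientation: [0.536, -0.535, 0.462, -0.462]
ft_force: [-0.4, -0.5, -1.2]
grip_width: -0.0002
```

>>> send_rows(
  increments=[
    [[0.008,0.0012,0],[0,0,0]],
    [[0.008,0.0012,0],[0,0,0]],
    [[0.008,0.0012,0],[0,0,0]],
    [[0.008,0.0012,0],[0,0,0]],
    [[0.008,0.0012,0],[0,0,0]],
    [[0.008,0.0012,0],[0,0,0]],
    [[0.007,0.001,0],[0,0,0]],
    [[0.005,0.0007,0],[0,0,0]],
    [[0.003,0.0004,0],[0,0,0]],
    [[0,0,0],[0,0,0]],
  ],
)

```text
time: 70.65
tool_pos: [0.4838, 0.0052, 0.0411]
orientation: [-0.535, 0.536, -0.463, 0.461]
ft_force: [-1.6, -1.3, 3.8]
grip_width: -0.0001
```

Run:
```python
from h import *
s=st(); print(car(s["tool_pos"]))
c=arm.capture("wrist"); show(c,"w26.png")
```

```text
t 70.65 tcp [0.4838 0.0052 0.0411] yaw 8.47 down [-0.004 -0.    -1.   ] F [-1.6 -1.3  3.8] w -0.0001
[-40.84736297  37.72045248]
```

View pics/w26.png

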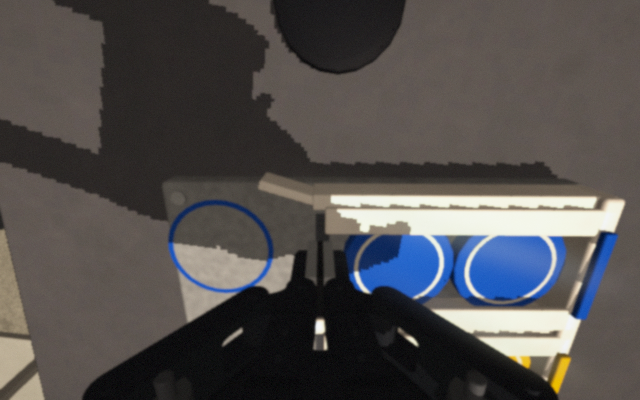

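Both blue dishes are in the lane at (400,265) and (508,268). I'll push 3 mm more, then back off and lift.

>>> send_rows(
  increments=[
    [[0.002,0.0003,0.001],[0,0,0]],
    [[0.001,0.0002,0],[0,0,0]],
    [[0,0,0],[0,0,0]],
    [[-0.004,-0.0006,0],[0,0,0]],
    [[0,0,0.01],[0,0,0]],
    [[0,0,0.02],[0,0,0]],
    [[0,0,0.025],[0,0,0]],
    [[0,0,0.025],[0,0,0]],
    [[0,0,0.015],[0,0,0]],
    [[0,-0.01,0.01],[0,0,0]],
  ],
)

```text
time: 71.95
tool_pos: [0.4859, -0.0044, 0.1534]
orientation: [0.538, -0.533, 0.46, -0.464]
ft_force: [-0.3, -0.5, -0.1]
grip_width: 0.0003
```

>>> send_rows(
  increments=[
    [[0,-0.025,0.005],[0,0,0]],
    [[0,-0.03,0.005],[0,0,0]],
    [[0,-0.03,0.005],[0,0,0]],
    [[0,-0.03,0.005],[0,0,0]],
    [[0,-0.02,0],[0,0,0]],
    [[0,-0.01,0],[0,0,0]],
    [[0,0,0],[0,0,0]],
    [[0,0,0],[0,0,0]],
    [[0,0,0],[0,0,0]],
    [[0,0,0],[0,0,0]],
  ],
)

```text
time: 73.2
tool_pos: [0.4848, -0.1554, 0.1734]
orientation: [0.538, -0.533, 0.46, -0.463]
ft_force: [0.3, -0.3, -0.2]
grip_width: 0.0002
```

Run:
```python
from h import *
s=st(); print(car(s["tool_pos"]), wor(-38,-104))
c=arm.capture("wrist"); show(c,"w27.png")
for d in dishes(c,.032): print(*d,car(d[3]))
for b in blobs(c,"red",100): print(b[1],b[0],ray(c,*b[1],.095).round(4),car(ray(c,*b[1],.095)))
c=arm.capture("top"); show(c,"t5.png",(200,140,480,260),2.8)
```

```text
t 73.2 tcp [ 0.4848 -0.1554  0.1734] yaw 8.49 down [ 0.008  0.002 -1.   ] F [ 0.3 -0.3 -0.2] w 0.0002
[ -63.13166761 -121.34370076] [ 0.50711283 -0.1346206 ]
blue [274.5  27.1] 379 [ 0.4283 -0.0224] [-99.72348055  18.45463457]
blue [367.1  15.2] 235 [ 0.5018 -0.0027] [-24.14487688  27.29854019]
blue [398.4  13. ] 1337 [0.5266 0.0026] [ 1.16131859 28.94974302]
blue [435.1  15.2] 444 [0.5565 0.0056] [31.18049853 27.58635178]
blue [472.1  13.1] 1350 [0.5859 0.0116] [61.13957633 29.2637479 ]
blue [501.8  15.8] 173 [0.6106 0.0134] [85.83976676 27.46636292]
blue [523.   16.5] 291 [0.628  0.0155] [103.36043397  27.02339532]
yellow [290.5  89.5] 491 [ 0.4468 -0.068 ] [-88.02492217 -29.34446304]
yellow [505.6 100.9] 450 [ 0.6373 -0.049 ] [103.21792754 -38.14346506]
yellow [365.1  98.7] 405 [ 0.5129 -0.0658] [-22.30354917 -36.74386383]
yellow [425.2  99. ] 810 [ 0.5658 -0.0581] [ 31.15389154 -36.78894854]
yellow [483.7  99.6] 353 [ 0.6175 -0.0509] [ 83.35155502 -37.15490913]
yellow [391.1 101.9] 1926 [ 0.5364 -0.065 ] [  1.06442688 -39.35684972]
yellow [458.4 102.1] 1922 [ 0.5958 -0.0562] [ 61.11265476 -39.25522228]
[366.9 192.6] 2106 [ 0.5177 -0.1328  0.095 ] [ -27.29580412 -103.69229797]
```

View pics/w27.png

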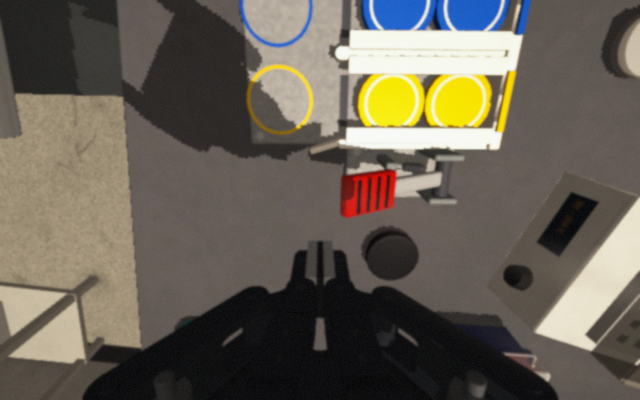

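View pics/t5.png

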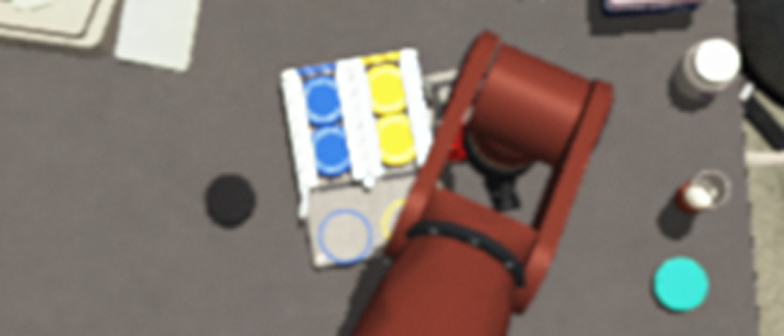

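The wrist view shows all four dishes seated: yellow at (391,101) and (458,102), blue at (398,13) and (472,13). In carrier coordinates they are at x ≈ +1 and +61 in both lanes. Next the red lever pad at (367,193). By the hinge geometry, pressing at carrier (-30,-104) stays on the pad throughout its swing.

>>> send_rows(
  increments=[
    [[0.01,0.007,0],[0,0.008,0]],
    [[0.01,0.008,0],[0,0,0]],
    [[0.008,0.006,0],[0,0,0]],
    [[0.002,0.001,0],[0,0,0]],
    [[0,0,-0.01],[0,0,0]],
    [[0,0,-0.012],[0,0,0]],
    [[0,0,-0.01],[0,0,0]],
    [[0,0,-0.004],[0,0,0]],
    [[0,0,0],[0,0,0]],
    [[0,0,0],[0,0,0]],
  ],
  gripper=1,
)

```text
time: 74.55
tool_pos: [0.5161, -0.1314, 0.1337]
orientation: [0.536, -0.536, 0.463, -0.46]
ft_force: [-0.7, -1.0, 1.5]
grip_width: -0.0002
```

Run:
```python
from h import *
s=st(); print(car(s["tool_pos"]))
c=arm.capture("wrist"); show(c,"w28.png")
```

```text
t 74.55 tcp [ 0.5161 -0.1314  0.1337] yaw 8.51 down [-0.002  0.003 -1.   ] F [-0.7 -1.   1.5] w -0.0002
[ -28.61088602 -102.08236506]
```

View pics/w28.png

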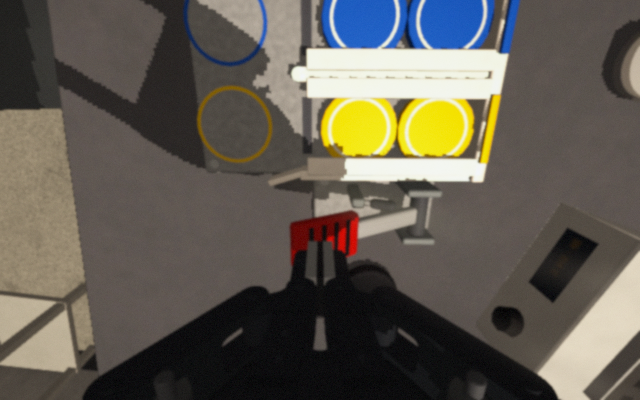

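The fingers at (320,250) stand over the pad at (324,235). I'll press down in steps.

>>> send_rows(
  increments=[
    [[-0.001,-0.002,-0.006],[0,0,0]],
    [[0,0,-0.006],[0,0,0]],
    [[0,0,-0.006],[0,0,0]],
    [[0,0,-0.006],[0,0,0]],
    [[0,0,-0.006],[0,0,0]],
    [[0,0,-0.006],[0,0,0]],
    [[0,0,-0.006],[0,0,0]],
    [[0,0,-0.006],[0,0,0]],
    [[0,0,-0.004],[0,0,0]],
    [[0,0,-0.002],[0,0,0]],
  ],
)

```text
time: 75.85
tool_pos: [0.5269, -0.1381, 0.0984]
orientation: [0.538, -0.533, 0.455, -0.467]
ft_force: [-3.2, 1.6, 10.3]
grip_width: -0.0
```

Run:
```python
from h import *
s=st(); print(car(s["tool_pos"]))
c=arm.capture("wrist"); show(c,"w29.png")
```

```text
t 75.85 tcp [ 0.5269 -0.1381  0.0984] yaw 8.54 down [ 0.017 -0.006 -1.   ] F [-3.2  1.6 10.3] w -0.0
[ -18.88733157 -110.2799824 ]
```

View pics/w29.png

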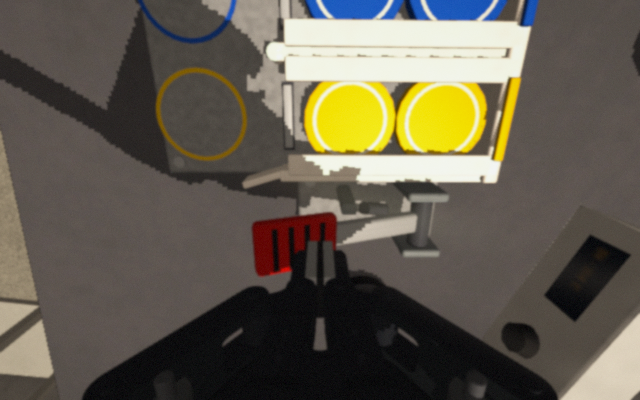

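The fingers drifted along the pad under load, 10 mm in +x and 8 mm in -y, and the lever is part-way down. I'll continue with a correction in each row.

>>> send_rows(
  increments=[
    [[-0.006,0.004,-0.001],[-0.003,0.008,0]],
    [[-0.005,0.003,-0.004],[-0.003,0.008,0]],
    [[-0.003,0.001,-0.007],[0,0.003,0]],
    [[-0.002,0.001,-0.008],[0,0.003,0]],
    [[-0.002,0.001,-0.008],[0,0.003,0]],
    [[-0.002,0.001,-0.008],[0,0.003,0]],
    [[-0.002,0.001,-0.008],[0,0.003,0]],
    [[-0.001,0.001,-0.007],[0,0.003,0]],
    [[-0.001,0.001,-0.005],[0,0.002,0]],
    [[0,0,-0.003],[0,0,0]],
  ],
)

```text
time: 77.15
tool_pos: [0.5245, -0.1357, 0.0727]
orientation: [-0.531, 0.542, -0.448, 0.473]
ft_force: [-7.2, 2.6, 14.7]
grip_width: -0.0003
```

Run:
```python
from h import *
s=st(); print(car(s["tool_pos"]))
c=arm.capture("wrist"); show(c,"w30.png")
```

```text
t 77.15 tcp [ 0.5245 -0.1357  0.0727] yaw 8.78 down [ 0.017 -0.036 -0.999] F [-7.2  2.6 14.7] w -0.0003
[ -20.92998922 -107.5836177 ]
```

View pics/w30.png

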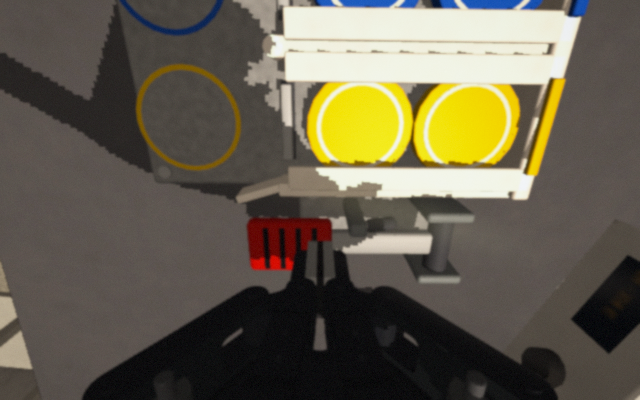

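The tip is at z ≈ 0.054, which matches fully down, and the force is 15 N. I'll lift and look.

>>> send_rows(
  increments=[
    [[0,0,0.005],[0,0,0]],
    [[0,0,0.01],[0.015,0.008,0]],
    [[0,0,0.02],[0.01,0.008,0]],
    [[0,0,0.025],[0.01,0,0]],
    [[0,0,0.025],[0,0,0]],
    [[0,0,0.025],[0,0,0]],
    [[-0.01,-0.02,0.01],[0,0,0]],
    [[-0.01,-0.02,0],[0,0,0]],
    [[-0.01,-0.02,0],[0,0,0]],
    [[0,-0.01,0],[0,0,0]],
  ],
)

```text
time: 78.45
tool_pos: [0.4914, -0.2052, 0.1925]
orientation: [0.538, -0.536, 0.464, -0.456]
ft_force: [0.1, 1.0, 0.3]
grip_width: 0.0
```

>>> send_rows(
  increments=[
    [[-0.01,-0.03,0],[0,0,0]],
    [[-0.01,-0.03,0],[0,0,0]],
    [[-0.01,-0.03,0],[0,0,0]],
    [[-0.01,-0.02,0],[0,0,0]],
    [[0,-0.01,0],[0,0,0]],
    [[0,0,0],[0,0,0]],
    [[0,0,0],[0,0,0]],
    [[0,0,0],[0,0,0]],
    [[0,0,0],[0,0,0]],
    [[0,0,0],[0,0,0]],
  ],
)

```text
time: 79.7
tool_pos: [0.4532, -0.325, 0.1896]
orientation: [0.541, -0.535, 0.465, -0.453]
ft_force: [0.9, 0.3, 0.0]
grip_width: 0.0002
```

Run:
```python
from h import *
s=st()
c=arm.capture("wrist"); show(c,"w31.png")
for b in blobs(c,"red",100): print(b[1],b[0],ray(c,*b[1],.054).round(4),car(ray(c,*b[1],.054)))
for d in dishes(c,.032): print(*d,car(d[3]))
c=arm.capture("top"); show(c,"t6.png",(200,140,480,260),2.8)
for d in dishes(c,.032): print(*d,car(d[3]))
c=arm.capture("scene"); show(c,"s6.png",(250,150,450,260),4)
```

```text
t 79.7 tcp [ 0.4532 -0.325   0.1896] yaw 9.08 down [-0.007  0.017 -1.   ] F [0.9 0.3 0. ] w 0.0002
blue [314.6 174.3] 125 [0.5889 0.0202] [65.35384548 37.33839561]
blue [318.1 194.6] 141 [0.5209 0.0103] [-3.36301472 37.39429203]
yellow [336.9 167.7] 175 [ 0.6089 -0.0538] [ 74.42214897 -38.77839539]
yellow [341.1 190.4] 131 [ 0.5326 -0.0651] [ -2.70997081 -38.90527241]
```

View pics/w31.png

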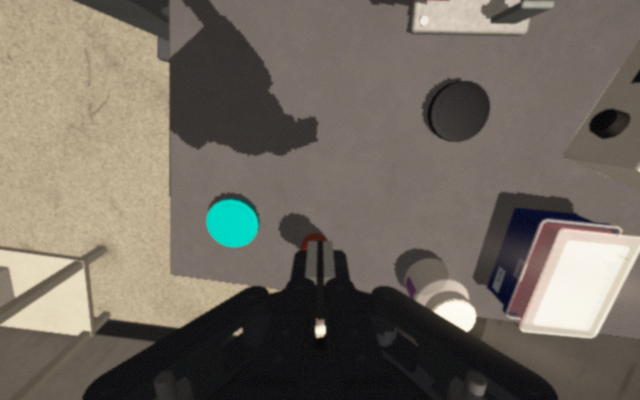

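View pics/t6.png

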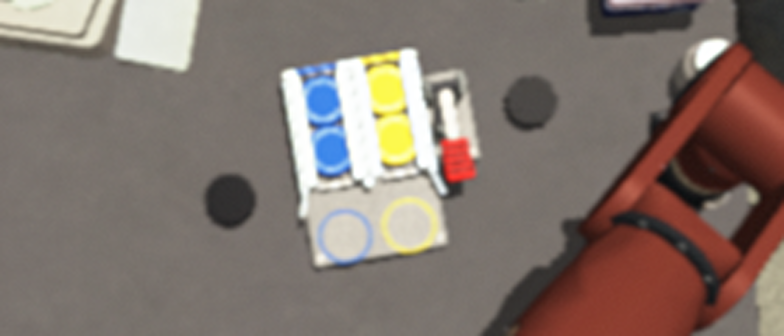

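View pics/s6.png

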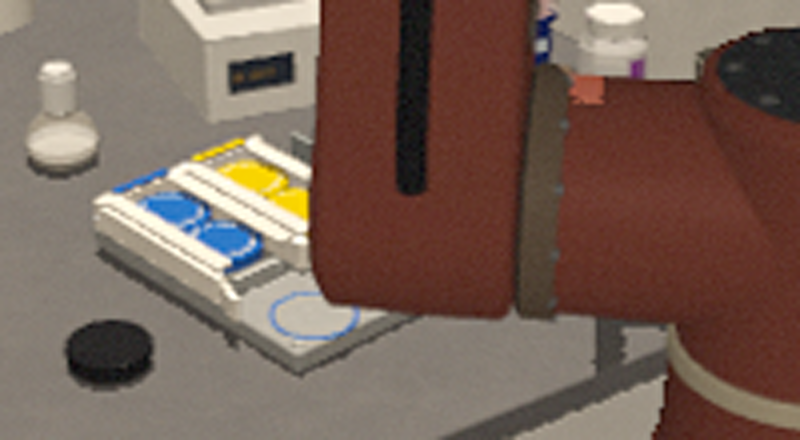

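The top view shows the pad at (458,160), against (457,142) before pressing. The lever is still down with the arm away, and the gate shows as a light line behind the dishes at (400,182). One numeric check on the pad, then I hand in.

Run:
```python
from h import *
c=arm.capture("top")
for b in blobs(c,"red",40):
    p=ray(c,*b[1],.054)
    if abs(car(p)[0])<120 and abs(car(p)[1])<140: print(b[0],b[1],car(p).round(1))
st(); print(arm.finish_job())
```

```text
158 [362.7 197.2] [ -40.2 -101.6]
t 79.9 tcp [ 0.4531 -0.3254  0.1897] yaw 9.05 down [-0.007  0.017 -1.   ] F [ 0.8 -0.3 -0.4] w 0.0003
the job is handed in; nothing more can be done
None
```

The job is handed in at about 80 s. All four dishes were there: I placed each one lid up on its colour's ring, pushed it in with shut fingers, then pressed the red lever until it caught.

- **Dishes:** my last wrist-camera check, before pressing the lever, put the dishes at carrier x ≈ +1 and +61 mm in both lanes. That leaves the rear ones about 8 mm past the gate slot. A later, coarser top view gave x ≈ -3 for the rear dishes, which is still clear of the slot.
- **Lever and gate:** with the arm away, the pad measured carrier (-40, -102) mm. Fully down should be about (-38, -104), and up would be about (-22, -104). The gate shows as a light line across both lane mouths behind the dishes.
- **Went differently:** the fingers slid about 10 mm along the pad during the lever press, so I corrected the position and pressed on; the last force reading was about 15 N. I saw no grip slip and no dish knocked aside.
- **Other things on the bench:** the jar, the grinder and the black and turquoise look-alikes were not touched. I did not check the clear dish separately.

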